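# Lay out the deep sockets for a turbo strip-down

## Task

Get the deep sockets out for stripping the turbo: swing the tool cabinet's door wide open, at least square to its front, pull every socket up off the spring-ball rail on the inside of the door and put them all in the blue tray, standing or lying. Leave the extension bar clipped on the rail, shut the door fully again, and do not knock the other things on the bench about.

Things in the scene. Friction and masses are not known exactly. Their poses are not given: they have to be found in the camera images.
- door (a joint): angle of the cabinet door in rad: 0 shut, grows as it swings open towards the robot (clockwise from above), stops at 1.9. It stays where it is left; the hinge resists with about 0.3 N m. There is no latch
- door_hinge (a point): point on the vertical hinge axis, at the cabinet's left front edge (left as seen from the robot), 235 mm above the table. Its frame turns with the door: z up, y from the free edge towards the hinge, x from the door's outer face to its inner face (away from the robot when shut)
- door_handle (a point): where to grip the door's handle: a vertical round steel bar, 11 mm thick, 290 mm from the hinge axis along the door, its axis 45 mm in front of the outer face; it runs from 112 to 254 mm above the table, its two stand-offs at 135 and 195 mm, its top end free. This point is 235 mm above the table. Axes as door_hinge. The bar may turn between the fingers as the door swings
- cabinet: blue steel bench-top tool cabinet, fixed, 340 mm wide (y), 200 mm deep (x), 265 mm high; origin under its centre, front to -x. One yellow door covers its front: panel 315 mm wide, 16 mm thick, from 46 to 257 mm above the table. Sockets stand on a rail inside the door, under the roof while the door is shut: they cannot be lifted off until it is open
- rail (a point): middle of the top of the aluminium rail on the door's inner face, 190 mm above the table; turns with the door, same axes as door_hinge. Five upright square studs, 11 mm wide, 18 mm tall, stand on it 52 mm apart along y, the middle one at this point, 42 mm off the inner face, 166 mm from the hinge
- rail_ball (a point): height of the sprung balls in the studs (on the middle stud, 9 mm above the rail). What stands on a stud has its foot on the rail, its axes along the rail's, and swings with the door; the ball snaps into its cross hole and lets go at a straight upward pull of about 5 to 15 N. After 18 mm of lift the foot is clear of the stud
- socket1: deep impact socket, dark steel, round, 24 mm diameter, 64 mm long; origin at its middle, own z along its length with the square drive hole at the lower end (-z) and the hex mouth up (+z). It stands upright on one of the door's studs (places vary), or is absent (None). Weighs 90 to 180 g. May roll if it is dropped
- socket2: deep impact socket, dark steel, round, 25 mm diameter, 64 mm long; origin at its middle, own z along its length with the square drive hole at the lower end (-z) and the hex mouth up (+z). It stands upright on one of the door's studs (places vary), or is absent (None). Weighs 90 to 180 g. May roll if it is dropped
- socket3: deep impact socket, dark steel, round, 26 mm diameter, 64 mm long; origin at its middle, own z along its length with the square drive hole at the lower end (-z) and the hex mouth up (+z). It stands upright on one of the door's studs (places vary), or is absent (None). Weighs 90 to 180 g. May roll if it is dropped
- socket4: deep impact socket, dark steel, round, 27 mm diameter, 64 mm long; origin at its middle, own z along its length with the square drive hole at the lower end (-z) and the hex mouth up (+z). It stands upright on one of the door's studs (places vary), or is absent (None). Weighs 90 to 180 g. May roll if it is dropped
- extension: short extension bar, bright steel, 64 mm long: a 25 mm thick, 20 mm tall foot, then a slim 13 mm shank ending in a square tip. Stands on one of the five studs; it is to stay there. Origin at its middle, z up
- tray: blue plastic tray, open at the top, 220 mm (own x) by 160 mm (own y), 35 mm high, walls and floor 5 mm; origin under its centre, z up. Stands loose on the bench to the right, weighs 0.4 to 0.65 kg
- spray_a: aerosol can, 65 mm diameter, 195 mm tall, bystander at the left; origin under its centre
- spray_b: aerosol can, 65 mm diameter, 195 mm tall, bystander at the left; origin under its centre
- glue: small yellow glue bottle, 44 mm diameter, 115 mm tall, bystander at the left; origin under its centre
- housing: cast aluminium compressor housing of a turbocharger, about 125 mm across with a side outlet, 80 mm tall, bystander at the left; origin under its centre
- core: turbocharger bearing core with its compressor wheel up, 92 mm diameter, 88 mm tall, bystander behind the tray; origin under its centre
- tape: roll of paper tape lying flat, 92 mm diameter, 25 mm high, bystander in front of the cabinet, low enough for the door to pass over; origin under its centre
- spanner: spanner lying flat, 170 mm long along its own x, bystander beyond the tray at the right; origin under its centre

How it is judged:
By the outcome, as a careful person would: the job done as asked, in the order asked, and still so for the second after the job is handed in, with the robot touching nothing.
Of socket1, socket2, socket3, socket4 only 3 to 4 are there at a start; the rules pass over those that are not, and their reading is None.
At some moment in a run one of tray may be knocked a few centimetres aside while the robot is not near it.
Once in a run the grip may slacken for a moment while it holds something.
It also fails if it takes over 210 s, if anything falls off the work surface, if the arm or the gripper's body presses on something with over 40 N, if the wrist force passes 120 N, or if a joint passes its speed limit or range.

## Robot

A 6-joint arm with a two-finger parallel gripper is mounted at the origin on the work surface. World frame = base frame: x ahead of the robot, y to its left, z up, the work surface at z = 0. Lengths are in mm, angles in rad, forces in N, time in s.
With the tool pointing down it reaches from about 350 to 775 mm from the base axis. Payload 5.5 kg.
Tool frame: the origin (TCP) lies midway between the tips of the shut fingers; the grasp point (between the pads) lies 19 mm behind it; z points along the fingers, y is the direction in which the jaws open and shut (so a half turn about z gives the same grasp; the last joint's range is limited). The gripper opens to 85 mm and grips with 20 to 120 N. Pads are 22 mm wide; open, the fingers measure 114 mm over their backs; the gripper's body (76 mm by 85 mm) begins 54 mm behind the grasp point. The pads swing forward as they close: fully open they stand 13 mm farther back than shut.
Start: joints at [1.205, 0.313, 0.046, 1.304, 0, 1.431], TCP at [128.758, 560.444, 198.423] pointing down, gripper open.
Joint ranges: [-2.76, 2.76], [-0.86, 1.69], [-1.03, 1.26], [-2.2, 2.34], [-1.47, 1.5], [-3.14, 3.14]. Speed limits (rad/s): [2.57, 2.57, 3.14, 3.14, 3.14, 3.14].

## Interface

Orientations are given as a rotation vector (axis times angle).
In Python, from workcell import robot gives the robot as it stands. The module is installed in compiled form; this text tells all that it offers.
- The arm moves only by the tool servo_tool, never from a script. Its argument "increments" is a list of rows, each an object of numbers: "claw": the gripper command: -1 is shut, 1 is fully open, values between are in proportion; "x", "y", "z": the shift along the tool's x, y, z in m; "roll": the turn about the tool's z in rad. In form: [{"claw": .., "x": .., "y": .., "z": .., "roll": ..}, ...]. A call has 1 to 8 rows; each row shifts and turns the commanded pose from where the row before left it, along the tool's axes as they then stand; what a row does not reach is not made up. A row lasts 1/12 s, in which the tool goes at most 41.7 mm and 7.16 degrees, less where a joint would pass 70% of its speed; a pose out of reach is approached as far as the arm can. A call with a gripper value outside its range is refused whole. The fingers move at their own pace and stop on an object; "force" is the grip in N (left out, the last holds). Time passes only in rows, so rows that do not move let the fingers close. It gives the time, the measured TCP pose, the force and the opening at its end, in the units of the state.
- robot.get_state(): the state, without advancing time (a new reading comes with each control period).
- robot.capture(name): name is "side" or "top" or "wrist"; returns the picture (400x640x3 uint8, red, green, blue); there is no depth.
- robot.get_calibration(name): a dict with "mtx" (3x3 intrinsics, pixels), "extrinsics" (4x4, takes a point from camera to world coordinates). Camera axes: x right, y down, z forward; pixel columns grow to the right and rows downward; lengths in mm; the calibration is good to about 2 mm. The wrist camera is an equidistant fisheye: a pixel r from the principal point sees the ray r / f radians off the axis. A picture is of the moment at which its call begins: read the wrist's pose just before it. get_calibration takes no time and is no camera call; for the wrist camera it gives the pose at the moment of the call.
- robot.hand_in(): hands the job in, once; it reports no verdict.
The state is a dict: "time_s": time; "joint_pos": joint angles; "dq": joint speeds; "joint_efforts": joint torques, N m; "tool_pos": TCP position; "ee_rot": TCP orientation; "wrist_force": force on the tool from outside, world axes, zero at the start; "moment": the same for the moment, N m; "width": opening from 0.0 (shut) to 1.0 (fully open).
Only numpy, scipy, OpenCV 4.12 (cv2) and the standard library are available. Lean on these libraries where they do the work, as an engineer would, in place of code of your own. Each camera call takes 0.05 s, during which the arm holds its last target. There are 200 camera calls.

## Working session

There is one attempt and no reset: what is moved stays moved. The work goes in short steps, Python scripts to look and compute and a tool call to move; the robot and the scene stay as the last step left them, time stands still between calls to the robot, and variables do not carry over. Pictures are saved under pics/ and viewed, about 12 in all and at most 16, crops included, and the job is handed in when it is done.

Besides the shell and the picture viewer there is one more tool, called after "Emit:" as name(argument=value, ...) on one line, values as JSON. servo_tool: Moves the arm, as the interface text tells. Its arguments: {"type":"object","properties":{"increments":{"type":"array"},"force":{"type":"number"}},"required":["increments"]}

```bash
mkdir -p pics; cat > h.py <<'E'
import numpy as np, cv2
from scipy.spatial.transform import Rotation as R
from workcell import robot
def snap(c,fn,crop=None,s=1):
    im=robot.capture(c)
    cv2.imwrite('pics/full_'+fn,im[:,:,::-1])
    if crop: x0,y0,x1,y1=crop; im=im[y0:y1,x0:x1]
    if s!=1: im=cv2.resize(im,None,fx=s,fy=s,interpolation=cv2.INTER_CUBIC)
    cv2.imwrite('pics/'+fn,im[:,:,::-1])
def ray(c,u,v,K=None):
    k=K or robot.get_calibration(c); M=np.array(k['mtx']);T=np.array(k['extrinsics'])
    a=(u-M[0,2])/M[0,0]; b=(v-M[1,2])/M[1,1]
    if c=='wrist':
        r=np.hypot(a,b); d=np.array([a/r*np.sin(r),b/r*np.sin(r),np.cos(r)]) if r>0 else np.array([0,0,1.])
    else: d=np.array([a,b,1.])
    return T[:3,3],T[:3,:3]@d
def atz(c,u,v,z,K=None):
    o,d=ray(c,u,v,K); return o+d*(z-o[2])/d[2]
def proj(c,p,K=None):
    k=K or robot.get_calibration(c); M=np.array(k['mtx']);T=np.array(k['extrinsics'])
    q=T[:3,:3].T@(np.array(p,float)-T[:3,3])
    if c=='wrist':
        t=np.arctan2(np.hypot(q[0],q[1]),q[2]); n=np.hypot(q[0],q[1]); a,b=q[0]/n*t,q[1]/n*t
    else: a,b=q[0]/q[2],q[1]/q[2]
    return np.array([M[0,0]*a+M[0,2],M[1,1]*b+M[1,2]])
def st():
    s=robot.get_state(); Rm=R.from_rotvec(s['ee_rot']).as_matrix()
    print('t',s['time_s'],'tcp',np.round(s['tool_pos'],1),'F',np.round(s['wrist_force'],1),'w',round(s['width'],3),'j',np.round(s['joint_pos'],2))
    print(np.round(Rm,3)); return s,Rm
E
python3 - <<'E'
from h import *
st()
snap('side','s0.png');snap('top','t0.png')
for c in('side','top','wrist'):
    k=robot.get_calibration(c);print(c,np.round(k['mtx'],1).tolist(),np.round(k['extrinsics'],3).tolist())
E
```

```text
t 0.0 tcp [128.5 559.9 197.5] F [-0.2 -0.5 -0.2] w 1.0 j [ 1.21  0.31  0.04  1.3  -0.    1.43]
[[-0.975  0.224 -0.001]
 [ 0.224  0.975 -0.002]
 [ 0.    -0.002 -1.   ]]
side [[372.4, 0.0, 322.8], [0.0, 372.4, 205.8], [0.0, 0.0, 1.0]] [[-0.995, -0.048, 0.088, 491.74], [-0.099, 0.611, -0.786, 998.128], [-0.016, -0.79, -0.612, 927.186], [0.0, 0.0, 0.0, 1.0]]
top [[391.9, 0.0, 326.3], [0.0, 391.9, 197.7], [0.0, 0.0, 1.0]] [[0.01, -0.999, 0.049, 519.618], [-1.0, -0.011, -0.016, 2.073], [0.017, -0.049, -0.999, 1434.33], [0.0, 0.0, 0.0, 1.0]]
wrist [[309.7, 0.0, 320.1], [0.0, 309.7, 194.5], [0.0, 0.0, 1.0]] [[0.224, 0.925, 0.306, 49.222], [0.974, -0.212, -0.073, 578.319], [-0.003, 0.315, -0.949, 372.581], [0.0, 0.0, 0.0, 1.0]]
```

View pics/s0.png

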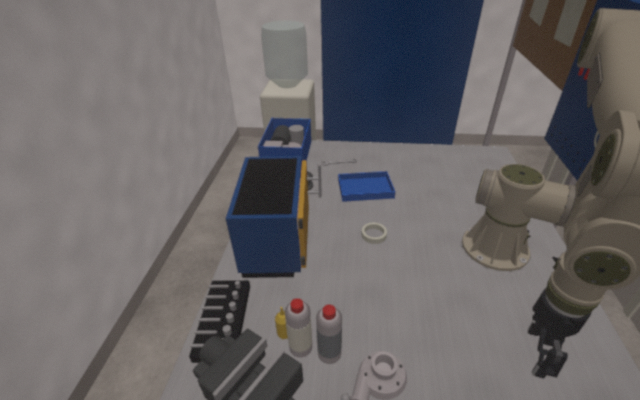

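View pics/t0.png

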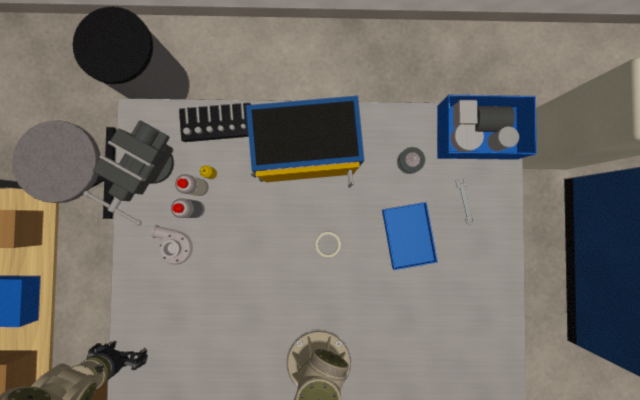

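```bash
python3 - <<'E'
import cv2
t=cv2.imread('pics/full_t0.png');s=cv2.imread('pics/full_s0.png')
a=cv2.resize(t[85:275,240:440],None,fx=4,fy=4,interpolation=cv2.INTER_CUBIC)[:, :]
a=cv2.resize(t[90:190,240:440],None,fx=4,fy=4,interpolation=cv2.INTER_CUBIC)
b=cv2.resize(t[190:275,320:480],None,fx=4,fy=4,interpolation=cv2.INTER_CUBIC)
import numpy as np
o=np.zeros((600,800,3),np.uint8); o[:400]=a; b=cv2.resize(t[190:275,310:440],None,fx=2.3,fy=2.3); o[400:400+b.shape[0],:b.shape[1]]=b
c=cv2.resize(s[150:240,290:400],None,fx=2.2,fy=2.2,interpolation=cv2.INTER_CUBIC);o[400:400+c.shape[0],320:320+c.shape[1]]=c
cv2.imwrite('pics/c1.png',o)
E
```

```text
(no output)
```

View pics/c1.png

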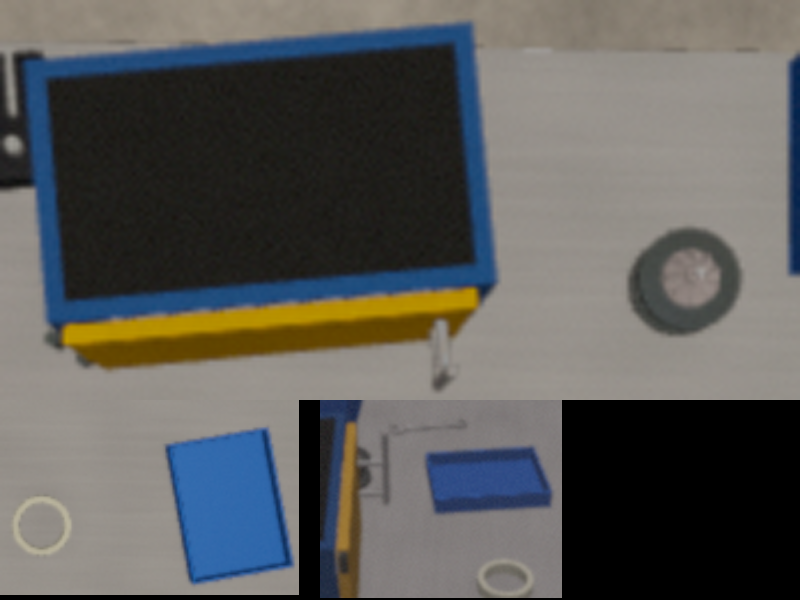

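```bash
python3 - <<'E'
from h import *
f=lambda a,b:(240+a/4,90+b/4)
for n,p,z in [('BL',(22,60),265),('BR',(472,24),265),('FL',(47,323),265),('FR',(497,283),265),('DL',(64,345),257),('DR',(478,308),257),('bar',(445,372),254)]:
    print(n,np.round(atz('top',*f(*p),z),1))
g=lambda a,b:(310+a/2.3,190+(b-400)/2.3)
for p in [(166,444),(267,429),(292,566),(192,582)]: print('tray',np.round(atz('top',*g(*p),35),1))
print('tape',atz('top',*g(42,525),25))
K=robot.get_calibration('side')
p=(320+0,0)
print('side bar top',[np.round(atz('side',290+(386-320)/2.2,150+(435-400)/2.2,254),1)])
E
```

```text
BL [854.  229.6 265. ]
BR [ 886.6 -109.6  265. ]
FL [655.3 207.  265. ]
FR [ 689.5 -129.6  265. ]
DL [639.8 195.4 257. ]
DR [ 671.5 -116.2  257. ]
bar [622.9 -91.8 254. ]
tray [ 549.5 -220.6   35. ]
tray [ 574.6 -378.5   35. ]
tray [ 362.6 -416.8   35. ]
tray [ 336.8 -261.5   35. ]
tape [421.71584666 -29.07027992  25.        ]
side bar top [array([619.6, -86.6, 254. ])]
```

Emit:
servo_tool(increments=[{"claw":1,"x":0,"y":0,"z":-0.0125,"roll":0.124},{"claw":1,"x":0,"y":0,"z":-0.0125,"roll":0.124},{"claw":1,"x":0,"y":0,"z":-0.0125,"roll":0.124},{"claw":1,"x":0,"y":0,"z":-0.0125,"roll":0.124},{"claw":1,"x":0,"y":0,"z":-0.0125,"roll":0.124},{"claw":1,"x":0,"y":0,"z":-0.0125,"roll":0.124},{"claw":1,"x":0,"y":0,"z":-0.0125,"roll":0.124},{"claw":1,"x":0,"y":0,"z":-0.0125,"roll":0.124}])

```text
time_s: 0.77
tool_pos: [128.6, 560.1, 298.5]
ee_rot: [1.805, 2.571, -0.002]
wrist_force: [0.2, -0.8, 0.2]
width: 0.999
```

Emit:
servo_tool(increments=[{"claw":1,"x":0,"y":0,"z":0,"roll":0.1176},{"claw":1,"x":0,"y":0,"z":0,"roll":0.1176},{"claw":1,"x":0,"y":0,"z":0,"roll":0.1176},{"claw":1,"x":0,"y":0,"z":0,"roll":0}])

```text
time_s: 1.1
tool_pos: [128.7, 560.3, 298.0]
ee_rot: [2.224, 2.218, -0.001]
wrist_force: [-0.0, -0.6, 0.2]
width: 0.999
```

Emit:
servo_tool(increments=[{"claw":1,"x":-0.03,"y":0.022,"z":0,"roll":0},{"claw":1,"x":-0.03,"y":0.022,"z":0,"roll":0},{"claw":1,"x":-0.03,"y":0.022,"z":0,"roll":0},{"claw":1,"x":-0.03,"y":0.022,"z":0,"roll":0},{"claw":1,"x":-0.03,"y":0.022,"z":0,"roll":0},{"claw":1,"x":-0.03,"y":0.022,"z":0,"roll":0},{"claw":1,"x":-0.03,"y":0.022,"z":0,"roll":0},{"claw":1,"x":-0.03,"y":0.022,"z":0,"roll":0}])

```text
time_s: 1.77
tool_pos: [305.2, 318.8, 298.2]
ee_rot: [-2.216, -2.226, 0.0]
wrist_force: [0.7, -0.4, 0.1]
width: 1.0
```

Emit:
servo_tool(increments=[{"claw":0,"x":-0.03,"y":0.022,"z":0,"roll":0},{"claw":0,"x":-0.03,"y":0.022,"z":0,"roll":0},{"claw":0,"x":-0.03,"y":0.022,"z":0,"roll":0},{"claw":0,"x":-0.03,"y":0.022,"z":0,"roll":0},{"claw":0,"x":-0.03,"y":0.022,"z":0,"roll":0},{"claw":0,"x":-0.03,"y":0.022,"z":0,"roll":0},{"claw":0,"x":-0.03,"y":0.022,"z":0,"roll":0},{"claw":0,"x":-0.03,"y":0.022,"z":0,"roll":0}])

```text
time_s: 2.43
tool_pos: [481.4, 78.7, 298.2]
ee_rot: [-2.217, -2.225, -0.0]
wrist_force: [0.3, 1.1, 0.0]
width: 0.501
```

Emit:
servo_tool(increments=[{"claw":-0.1,"x":-0.03,"y":0.022,"z":0,"roll":0},{"claw":-0.1,"x":-0.03,"y":0.022,"z":0,"roll":0},{"claw":-0.1,"x":-0.03,"y":0.022,"z":0,"roll":0},{"claw":-0.1,"x":-0.03,"y":0.022,"z":0,"roll":0},{"claw":-0.1,"x":-0.03,"y":0.022,"z":0,"roll":0},{"claw":-0.1,"x":0,"y":0.022,"z":0,"roll":0},{"claw":-0.1,"x":0,"y":0,"z":0,"roll":0}])

```text
time_s: 3.02
tool_pos: [615.6, -71.9, 295.5]
ee_rot: [-2.22, -2.221, 0.001]
wrist_force: [-1.3, 0.6, -2.3]
width: 0.451
```

```bash
python3 - <<'E'
from h import *
st(); K=robot.get_calibration('wrist')
snap('wrist','w1.png'); print(proj('wrist',[622,-91,254],K),proj('wrist',[622,-91,112],K), np.round(K['extrinsics'],2))
E
```

```text
t 3.0167 tcp [615.6 -71.9 295.5] F [-1.3  0.6 -2.3] w 0.451 j [-0.25  0.41  0.42  1.58  0.    1.32]
[[-0.     1.    -0.002]
 [ 1.     0.     0.001]
 [ 0.001 -0.002 -1.   ]]
[329.37329397 229.08293287] [326.43222036 179.2715144 ] [[ 1.0000e+00  0.0000e+00 -0.0000e+00  6.1560e+02]
 [-0.0000e+00 -9.5000e-01 -3.2000e-01  9.1600e+00]
 [-0.0000e+00  3.2000e-01 -9.5000e-01  4.7052e+02]
 [ 0.0000e+00  0.0000e+00  0.0000e+00  1.0000e+00]]
```

View pics/w1.png

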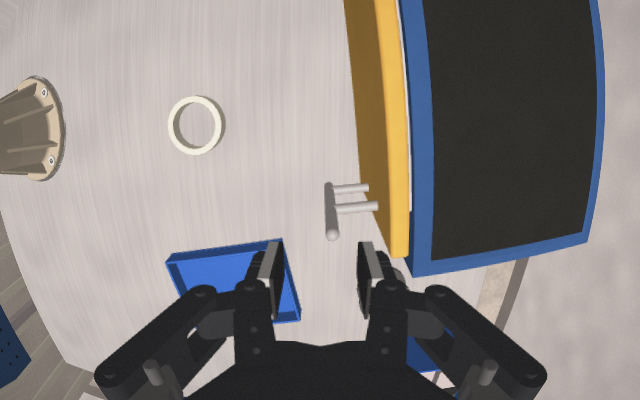

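The wrist view shows the handle bar, with its top end at pixel (332,235), between the fingers in x. The door's top edge is to the right of it.

```bash
python3 - <<'E'
from h import *
print(atz('wrist',332.5,236,254),atz('wrist',328,184,112))
print(atz('wrist',391,257,257),atz('wrist',409,257,257))
E
```

```text
[622.82520297 -95.98824127 254.        ] [622.10768713 -95.84218569 112.        ]
[ 670.44680593 -113.99906772  257.        ] [ 685.77493081 -114.54925319  257.        ]
```

Emit:
servo_tool(increments=[{"claw":-0.1,"x":-0.008,"y":0.0035,"z":0,"roll":0},{"claw":-0.1,"x":-0.008,"y":0.0035,"z":0,"roll":0},{"claw":-0.1,"x":-0.0076,"y":0,"z":0,"roll":0},{"claw":-0.1,"x":0,"y":0,"z":0.02,"roll":0},{"claw":-0.1,"x":0,"y":0,"z":0.02,"roll":0},{"claw":-0.1,"x":0,"y":0,"z":0.02,"roll":0},{"claw":-0.1,"x":0,"y":0,"z":0.02,"roll":0},{"claw":-0.1,"x":0,"y":0,"z":0,"roll":0}])

```text
time_s: 3.73
tool_pos: [617.2, -92.7, 214.7]
ee_rot: [-2.217, -2.218, 0.005]
wrist_force: [0.0, -0.2, -0.7]
width: 0.449
```

Emit:
servo_tool(increments=[{"claw":-1,"x":0,"y":0,"z":0,"roll":0},{"claw":-1,"x":0,"y":0,"z":0,"roll":0},{"claw":-1,"x":0,"y":0,"z":0,"roll":0},{"claw":-1,"x":0,"y":0,"z":0,"roll":0},{"claw":-1,"x":0,"y":0,"z":0,"roll":0}], force=30)

```text
time_s: 4.15
tool_pos: [621.2, -93.4, 221.1]
ee_rot: [2.218, 2.219, 0.004]
wrist_force: [0.2, -0.3, 7.0]
width: -0.0
```

```bash
python3 - <<'E'
from h import *
s,_=st(); print(np.round(s['joint_efforts'],1))
snap('wrist','w2.png',(230,150,430,300),4)
E
```

```text
t 4.15 tcp [621.2 -93.4 221.1] F [ 0.2 -0.3  7. ] w -0.0 j [-0.28  0.41  0.24  1.4   0.    1.29]
[[-0.     1.     0.005]
 [ 1.     0.    -0.001]
 [-0.001  0.005 -1.   ]]
[ -0.2 -50.1  27.7   0.   -0.1  -0. ]
```

View pics/w2.png

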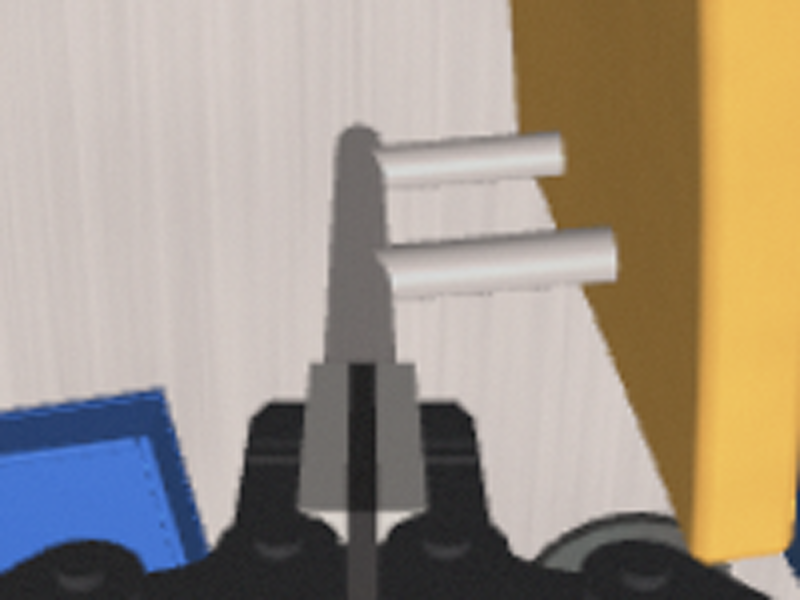

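```bash
python3 - <<'E'
from h import *
K=robot.get_calibration('wrist'); s=robot.get_state(); print(s['tool_pos'],s['width'],np.round(K['extrinsics'],1))
for z in(254,235,195,135,112): print(z,(proj('wrist',[622.5,-95.5,z],K)-[230,150])*4)
for d in(-11,0,11):
  p=np.array(s['tool_pos'])+[0,d,0]; print('tip',(proj('wrist',p,K)-[230,150])*4)
print(atz('wrist',230+359/4,150+132/4,112), 'lower standoff', atz('wrist',230+375/4,150+167/4,135),'upper',atz('wrist',230+380/4,150+275/4,195))
E
```

```text
[621.21708909 -93.40743641 221.15550234] 0.003022623332830335 [[ 1.000e+00 -0.000e+00  0.000e+00  6.201e+02]
 [-0.000e+00 -9.000e-01 -3.000e-01 -1.200e+01]
 [ 0.000e+00  3.000e-01 -9.000e-01  3.960e+02]
 [ 0.000e+00  0.000e+00  0.000e+00  1.000e+00]]
254 [374.99914946 435.50584388]
235 [373.22041538 369.70068685]
195 [370.35407165 264.76679205]
135 [367.47215172 160.58755121]
112 [366.6542363 131.2551815]
tip [363.83015414 379.32113427]
tip [363.90377182 316.83278987]
tip [363.97421975 251.26725459]
[620.67124615 -95.68385621 112.        ] lower standoff [624.1707739 -96.9935756 135.       ] upper [624.20495215 -97.45733712 195.        ]
```

```bash
python3 - <<'E'
from h import *
for p in([621,-93,221],[621,-93,240],[622.5,-95.5,254],[622.5,-95.5,112]): print(proj('side',p),(proj('side',p)-[260,110])*6)
snap('side','s2.png',(260,110,390,210),6)
E
```

```text
[319.99523564 173.0173462 ] [359.97141384 378.1040772 ]
[319.88267359 168.38452893] [359.29604151 350.30717355]
[319.44164463 164.51969068] [356.64986776 327.11814408]
[320.26861535 197.64914154] [361.61169207 525.89484922]
```

View pics/s2.png

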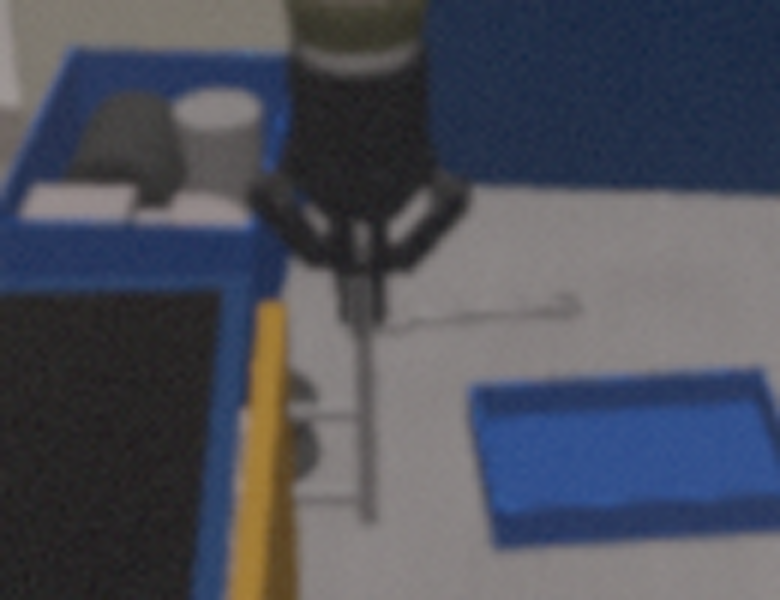

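```bash
python3 - <<'E'
from h import *
for p in([128.5,560,197.5],[128.5,560,212],[128.5,560,231],[128.5,560,260]): print(proj('side',p),(proj('side',p)-[500,300])*6)
s=cv2.imread('pics/full_s0.png'); cv2.imwrite('pics/c3.png',cv2.resize(s[300:400,500:620],None,fx=6,fy=6,interpolation=cv2.INTER_CUBIC))
E
```

```text
[526.97117734 365.95093588] [161.82706406 395.70561528]
[529.27304316 362.15833998] [175.63825898 372.95003988]
[532.37305061 357.05071145] [194.23830366 342.30426872]
[537.29756778 348.9369876 ] [223.78540667 293.62192558]
```

View pics/c3.png

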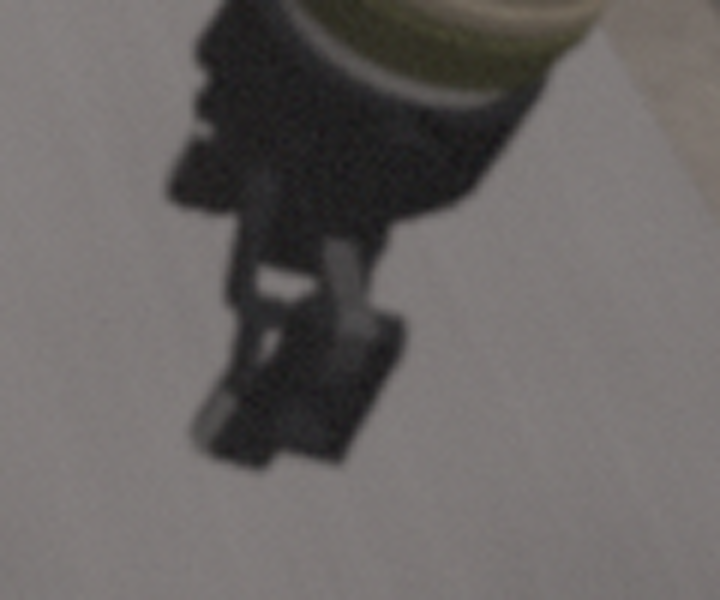

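```bash
python3 - <<'E'
from h import *
for z in (221,254): print(z,atz('wrist',320.5,150+365/4,z))
t=np.array([128.5,560,210]);y=np.array([.224,.975,0]);x=np.array([-.975,.224,0])
for n,p in dict(nearA=t+42*y+11*x,nearB=t+42*y-11*x,far=t-42*y,body=t+[0,0,73],bodytop=t+[0,0,150],base=[0,0,0]).items(): print(n,proj('side',p),(proj('side',p)-[500,300])*6)
E
```

```text
221 [ 620.92432515 -101.91841708  221.        ]
254 [620.77665909 -84.9608706  254.        ]
nearA [537.24598508 383.97172107] [223.4759105 503.8303264]
nearB [524.79739254 380.47440261] [148.78435525 482.84641564]
far [527.07152225 344.7214021 ] [162.42913352 268.32841258]
body [541.37917782 342.21205282] [248.27506691 253.27231693]
bodytop [556.31220321 317.60812918] [337.87321925 105.64877511]
base [494.21514736 247.5364311 ] [ -34.70911586 -314.78141341]
```

Emit:
servo_tool(increments=[{"claw":-1,"x":0,"y":0,"z":0.003,"roll":0},{"claw":-1,"x":0,"y":0,"z":0,"roll":0},{"claw":-1,"x":0,"y":0,"z":0,"roll":0}])

```text
time_s: 4.5
tool_pos: [622.8, -93.6, 220.8]
ee_rot: [2.215, 2.216, 0.008]
wrist_force: [-0.3, 1.4, 15.0]
width: -0.002
```

Emit:
servo_tool(increments=[{"claw":-1,"x":0,"y":0,"z":-0.012,"roll":0},{"claw":-0.1,"x":0,"y":0,"z":-0.013,"roll":0},{"claw":-0.1,"x":0,"y":0,"z":0,"roll":0},{"claw":-0.1,"x":0,"y":0,"z":0,"roll":0},{"claw":-0.1,"x":0,"y":0,"z":0,"roll":0},{"claw":-0.1,"x":0,"y":0,"z":0,"roll":0}])

```text
time_s: 5.0
tool_pos: [619.5, -93.0, 239.5]
ee_rot: [-2.22, -2.221, 0.001]
wrist_force: [0.1, 0.1, -0.6]
width: 0.445
```

Emit:
servo_tool(increments=[{"claw":-0.1,"x":0,"y":0,"z":0.016,"roll":0},{"claw":-0.1,"x":0,"y":0,"z":0.016,"roll":0},{"claw":-0.1,"x":0,"y":0,"z":0.016,"roll":0},{"claw":-0.1,"x":0,"y":0,"z":0,"roll":0},{"claw":-0.1,"x":0,"y":0,"z":0,"roll":0}])

```text
time_s: 5.42
tool_pos: [618.7, -92.8, 190.9]
ee_rot: [-2.219, -2.219, 0.003]
wrist_force: [-0.2, 0.1, 0.2]
width: 0.445
```

Emit:
servo_tool(increments=[{"claw":-1,"x":0,"y":0,"z":0,"roll":0},{"claw":-1,"x":0,"y":0,"z":0,"roll":0},{"claw":-1,"x":0,"y":0,"z":0,"roll":0},{"claw":-1,"x":0,"y":0,"z":0,"roll":0},{"claw":-1,"x":0,"y":0,"z":0,"roll":0}], force=30)

```text
time_s: 5.83
tool_pos: [620.7, -93.2, 193.6]
ee_rot: [2.22, 2.22, 0.002]
wrist_force: [1.2, 0.4, 4.0]
width: 0.115
```

```bash
cat > arc.py <<'E'
import numpy as np
def rows(C,B,n,dphi):
    r=np.array(B)-C; p=np.array(B,float); out=[]
    for i in range(1,n+1):
        a=-dphi*i; q=C+np.array([[np.cos(a),-np.sin(a)],[np.sin(a),np.cos(a)]])@r
        out.append((q-p)/1000); p=q
    return out
E
python3 - <<'E'
from arc import *
for h in(4,10,16):
    C=np.array([593.2,193.0])+(45+h)*np.array([.995,.101]); rr=rows(C,[622.5,-95.5],24,.07)
    print(h,C,[(round(d[1],4),round(d[0],4)) for d in rr][:8 if h!=10 else 24], (np.sum(rr,0)))
E
```

```text
4 [641.955 197.949] [(np.float64(0.0021), np.float64(-0.0205)), (np.float64(0.0035), np.float64(-0.0203)), (np.float64(0.0049), np.float64(-0.02)), (np.float64(0.0063), np.float64(-0.0196)), (np.float64(0.0077), np.float64(-0.0191)), (np.float64(0.009), np.float64(-0.0185)), (np.float64(0.0102), np.float64(-0.0178)), (np.float64(0.0115), np.float64(-0.0171))] [-0.27012565  0.34477016]
10 [647.925 198.555] [(np.float64(0.0025), np.float64(-0.0205)), (np.float64(0.0039), np.float64(-0.0203)), (np.float64(0.0053), np.float64(-0.02)), (np.float64(0.0067), np.float64(-0.0195)), (np.float64(0.0081), np.float64(-0.019)), (np.float64(0.0094), np.float64(-0.0184)), (np.float64(0.0106), np.float64(-0.0177)), (np.float64(0.0119), np.float64(-0.0169)), (np.float64(0.013), np.float64(-0.016)), (np.float64(0.0141), np.float64(-0.0151)), (np.float64(0.0151), np.float64(-0.0141)), (np.float64(0.0161), np.float64(-0.013)), (np.float64(0.0169), np.float64(-0.0118)), (np.float64(0.0177), np.float64(-0.0106)), (np.float64(0.0184), np.float64(-0.0093)), (np.float64(0.019), np.float64(-0.008)), (np.float64(0.0195), np.float64(-0.0067)), (np.float64(0.02), np.float64(-0.0053)), (np.float64(0.0203), np.float64(-0.0039)), (np.float64(0.0205), np.float64(-0.0025)), (np.float64(0.0206), np.float64(-0.001)), (np.float64(0.0207), np.float64(0.0004)), (np.float64(0.0206), np.float64(0.0019)), (np.float64(0.0204), np.float64(0.0033))] [-0.26410739  0.35137665]
16 [653.895 199.161] [(np.float64(0.0029), np.float64(-0.0205)), (np.float64(0.0043), np.float64(-0.0203)), (np.float64(0.0058), np.float64(-0.0199)), (np.float64(0.0071), np.float64(-0.0195)), (np.float64(0.0085), np.float64(-0.0189)), (np.float64(0.0098), np.float64(-0.0183)), (np.float64(0.011), np.float64(-0.0176)), (np.float64(0.0122), np.float64(-0.0167))] [-0.25808912  0.35798313]
```

Emit:
servo_tool(increments=[{"claw":-1,"x":0.0025,"y":-0.0205,"z":0,"roll":0},{"claw":-1,"x":0.0039,"y":-0.0203,"z":0,"roll":0},{"claw":-1,"x":0.0053,"y":-0.02,"z":0,"roll":0},{"claw":-1,"x":0.0067,"y":-0.0195,"z":0,"roll":0},{"claw":-1,"x":0.0081,"y":-0.019,"z":0,"roll":0},{"claw":-1,"x":0.0094,"y":-0.0184,"z":0,"roll":0},{"claw":-1,"x":0.0106,"y":-0.0177,"z":0,"roll":0},{"claw":-1,"x":0.0119,"y":-0.0169,"z":0,"roll":0}])

```text
time_s: 6.5
tool_pos: [467.7, -35.7, 193.6]
ee_rot: [2.22, 2.217, 0.0]
wrist_force: [1.4, -3.4, 5.4]
width: 0.11
```

Emit:
servo_tool(increments=[{"claw":-1,"x":0.013,"y":-0.016,"z":0,"roll":0},{"claw":-1,"x":0.0141,"y":-0.0151,"z":0,"roll":0},{"claw":-1,"x":0.0151,"y":-0.0141,"z":0,"roll":0},{"claw":-1,"x":0.0161,"y":-0.013,"z":0,"roll":0},{"claw":-1,"x":0,"y":0,"z":0,"roll":0}])

```text
time_s: 6.92
tool_pos: [407.6, 25.9, 193.6]
ee_rot: [-2.219, -2.224, -0.003]
wrist_force: [-2.3, 1.1, 5.3]
width: 0.113
```

Forces are low, so I'll continue the swing.

Emit:
servo_tool(increments=[{"claw":-1,"x":0.0169,"y":-0.0118,"z":0,"roll":0},{"claw":-1,"x":0.0177,"y":-0.0106,"z":0,"roll":0},{"claw":-1,"x":0.0184,"y":-0.0093,"z":0,"roll":0},{"claw":-1,"x":0.019,"y":-0.008,"z":0,"roll":0},{"claw":-1,"x":0.0195,"y":-0.0067,"z":0,"roll":0},{"claw":-1,"x":0.02,"y":-0.0053,"z":0,"roll":0}])

```text
time_s: 7.42
tool_pos: [359.3, 135.5, 193.6]
ee_rot: [2.22, 2.218, 0.005]
wrist_force: [7.9, -0.9, -1.2]
width: 0.115
```

Emit:
servo_tool(increments=[{"claw":-1,"x":0.0203,"y":-0.0039,"z":0,"roll":0},{"claw":-1,"x":0.0205,"y":-0.0025,"z":0,"roll":0},{"claw":-1,"x":0.0206,"y":-0.001,"z":0,"roll":0},{"claw":-1,"x":0.0207,"y":0.0004,"z":0,"roll":0},{"claw":-1,"x":0.0206,"y":0.0019,"z":0,"roll":0},{"claw":-1,"x":0.0204,"y":0.0033,"z":0,"roll":0},{"claw":-1,"x":0,"y":0,"z":0,"roll":0}])

```text
time_s: 8.0
tool_pos: [361.8, 261.1, 193.6]
ee_rot: [2.216, 2.218, 0.013]
wrist_force: [13.9, -1.3, -0.6]
width: 0.115
```

Emit:
servo_tool(increments=[{"claw":0,"x":0,"y":0,"z":0,"roll":0},{"claw":0,"x":0,"y":0,"z":0,"roll":0},{"claw":0,"x":0,"y":0,"z":0,"roll":0},{"claw":0,"x":0,"y":0,"z":-0.03,"roll":0},{"claw":0,"x":0,"y":0,"z":-0.03,"roll":0},{"claw":0,"x":0,"y":0,"z":-0.03,"roll":0},{"claw":0,"x":0,"y":0,"z":-0.03,"roll":0}])

```text
time_s: 8.58
tool_pos: [355.0, 257.6, 313.6]
ee_rot: [-2.221, -2.221, 0.001]
wrist_force: [0.2, 0.6, 0.0]
width: 0.5
```

Emit:
servo_tool(increments=[{"claw":0,"x":-0.03,"y":0.022,"z":0,"roll":0},{"claw":0,"x":-0.03,"y":0.022,"z":0,"roll":0},{"claw":0,"x":-0.03,"y":0.022,"z":0,"roll":0},{"claw":0,"x":-0.03,"y":0.022,"z":0,"roll":0},{"claw":0,"x":-0.03,"y":0.022,"z":0,"roll":0},{"claw":0,"x":0,"y":0,"z":0,"roll":0},{"claw":0,"x":0,"y":0,"z":0,"roll":0}])

```text
time_s: 9.17
tool_pos: [466.1, 106.4, 311.8]
ee_rot: [-2.225, -2.216, 0.002]
wrist_force: [1.5, -0.4, -0.1]
width: 0.499
```

```bash
python3 - <<'E'
from h import *
st(); snap('wrist','w3.png')
snap('top','t3.png')
E
```

```text
t 9.1667 tcp [466.1 106.4 311.8] F [ 1.5 -0.4 -0.1] w 0.499 j [0.06 0.12 0.07 1.53 0.   1.63]
[[ 0.004  1.    -0.002]
 [ 1.    -0.004  0.   ]
 [ 0.    -0.002 -1.   ]]
```

View pics/w3.png

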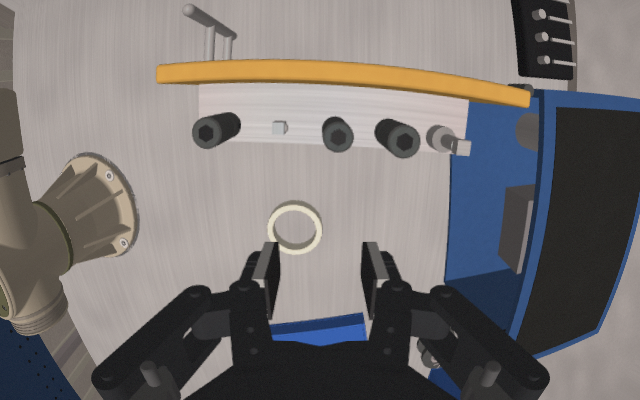

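```bash
python3 - <<'E'
from h import *
P={}
for n,u,v,z in [('s1',207,134,254),('stud2',280,127,208),('s3',340,138,254),('s4',404,142,254),('ext',462,148,254),('free_in',158,83,257),('hinge_in',529,106,257)]:
    P[n]=atz('wrist',u,v,z); print(n,np.round(P[n],1))
a=P['s1']-P['ext']; print(np.linalg.norm(a),np.degrees(np.arctan2(a[1],a[0])))
E
```

```text
s1 [375.1 161.8 254. ]
stud2 [428.  160.5 208. ]
s3 [479.5 156.6 254. ]
s4 [529.5 154.5 254. ]
ext [580.2 151.5 254. ]
free_in [334.8 206.5 257. ]
hinge_in [644.1 192.7 257. ]
205.3420182579789 177.11486396818765
```

Emit:
servo_tool(increments=[{"claw":0,"x":0,"y":0,"z":0,"roll":-0.1208},{"claw":0,"x":0,"y":0,"z":0,"roll":-0.1208},{"claw":0,"x":0,"y":0,"z":0,"roll":-0.1208},{"claw":0,"x":0,"y":0,"z":0,"roll":-0.1208},{"claw":0,"x":0,"y":0,"z":0,"roll":-0.1208},{"claw":0,"x":0,"y":0,"z":0,"roll":-0.1208},{"claw":0,"x":0,"y":0,"z":0,"roll":-0.1208},{"claw":0,"x":0,"y":0,"z":0,"roll":-0.1208}])

```text
time_s: 9.93
tool_pos: [464.6, 109.8, 312.7]
ee_rot: [-0.922, -3.003, -0.001]
wrist_force: [-0.6, -0.3, -0.0]
width: 0.5
```

Emit:
servo_tool(increments=[{"claw":0,"x":0,"y":0,"z":0,"roll":-0.1208},{"claw":0,"x":0,"y":0,"z":0,"roll":-0.1208},{"claw":0,"x":0,"y":0,"z":0,"roll":-0.1208},{"claw":0,"x":0,"y":0,"z":0,"roll":-0.1208},{"claw":0,"x":0,"y":0,"z":0,"roll":-0.1208},{"claw":0,"x":0,"y":0,"z":0,"roll":0}])

```text
time_s: 10.43
tool_pos: [464.7, 109.6, 312.8]
ee_rot: [-0.009, 3.141, 0.001]
wrist_force: [0.6, -0.1, 0.1]
width: 0.5
```

Emit:
servo_tool(increments=[{"claw":0,"x":0.0307,"y":0.0187,"z":0,"roll":0},{"claw":0,"x":0.0307,"y":0.0187,"z":0,"roll":0},{"claw":0,"x":0.0307,"y":0.0187,"z":0,"roll":0},{"claw":0,"x":0,"y":0,"z":0,"roll":0},{"claw":0,"x":0,"y":0,"z":0,"roll":0},{"claw":0,"x":0,"y":0,"z":0,"roll":0}])

```text
time_s: 10.93
tool_pos: [373.5, 164.9, 312.8]
ee_rot: [0.0, 3.14, 0.0]
wrist_force: [-0.5, 0.4, 0.1]
width: 0.501
```

```bash
python3 - <<'E'
from h import *
st();snap('wrist','w4.png')
for x,y in((374,162),(478.5,156.8),(530,154.2)): print(proj('wrist',[x,y,254]))
E
```

```text
t 10.9333 tcp [373.5 164.9 312.8] F [-0.5  0.4  0.1] w 0.501 j [ 0.22 -0.02 -0.07  1.52 -0.    0.22]
[[-1.     0.     0.001]
 [ 0.     1.     0.   ]
 [-0.001  0.    -1.   ]]
[317.22836347 199.39116697]
[312.31911005 303.62464104]
[310.56738246 341.12115364]
```

View pics/w4.png

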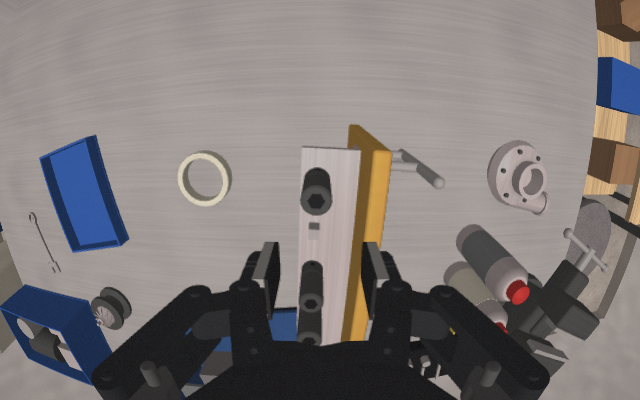

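Emit:
servo_tool(increments=[{"claw":-0.05,"x":-0.001,"y":-0.003,"z":0,"roll":0},{"claw":-0.05,"x":0,"y":0,"z":0.0195,"roll":0},{"claw":-0.05,"x":0,"y":0,"z":0.0195,"roll":0},{"claw":-0.05,"x":0,"y":0,"z":0.0195,"roll":0},{"claw":-0.05,"x":0,"y":0,"z":0.0195,"roll":0},{"claw":-0.05,"x":0,"y":0,"z":0.0195,"roll":0},{"claw":-0.05,"x":0,"y":0,"z":0.0195,"roll":0},{"claw":-0.05,"x":0,"y":0,"z":0,"roll":0}])

```text
time_s: 11.65
tool_pos: [373.0, 160.1, 191.7]
ee_rot: [-0.004, -3.135, 0.002]
wrist_force: [-0.2, 1.2, -0.2]
width: 0.474
```

Emit:
servo_tool(increments=[{"claw":-1,"x":0,"y":0,"z":0,"roll":0},{"claw":-1,"x":0,"y":0,"z":0,"roll":0},{"claw":-1,"x":0,"y":0,"z":0,"roll":0},{"claw":-1,"x":0,"y":0,"z":0,"roll":0},{"claw":-1,"x":0,"y":0,"z":0,"roll":0}], force=70)

```text
time_s: 12.07
tool_pos: [375.5, 161.3, 196.2]
ee_rot: [0.001, 3.14, 0.0]
wrist_force: [1.0, -0.0, -0.9]
width: 0.28
```

Emit:
servo_tool(increments=[{"claw":-1,"x":0,"y":0,"z":-0.005,"roll":0},{"claw":-1,"x":0,"y":0,"z":-0.005,"roll":0},{"claw":-1,"x":0,"y":0,"z":-0.005,"roll":0},{"claw":-1,"x":0,"y":0,"z":-0.006,"roll":0},{"claw":-1,"x":0,"y":0,"z":-0.008,"roll":0},{"claw":-1,"x":0,"y":0,"z":-0.012,"roll":0},{"claw":-1,"x":0,"y":0,"z":-0.02,"roll":0},{"claw":-1,"x":0,"y":0,"z":-0.02,"roll":0}])

```text
time_s: 12.73
tool_pos: [374.2, 161.3, 277.5]
ee_rot: [-0.0, -3.141, -0.0]
wrist_force: [0.5, -0.2, -0.7]
width: 0.279
```

Emit:
servo_tool(increments=[{"claw":-1,"x":0,"y":-0.02,"z":-0.02,"roll":0},{"claw":-1,"x":0,"y":-0.03,"z":0,"roll":0},{"claw":-1,"x":0,"y":-0.03,"z":0,"roll":0},{"claw":-1,"x":0,"y":0,"z":0,"roll":0}])

```text
time_s: 13.07
tool_pos: [375.1, 77.9, 297.6]
ee_rot: [0.007, 3.14, -0.003]
wrist_force: [0.2, 1.6, -1.2]
width: 0.275
```

```bash
python3 - <<'E'
from h import *
st();snap('wrist','w5.png')
snap('top','t5.png',(360,180,460,290),4)
a=cv2.imread('pics/full_w5.png'); b=cv2.imread('pics/t5.png'); o=np.zeros((440,800,3),np.uint8);o[:440,:400]=b; o[:300,400:]=cv2.resize(a[150:350,180:447],(400,300)); cv2.imwrite('pics/c5.png',o)
E
```

```text
t 13.0667 tcp [375.1  77.9 297.6] F [ 0.2  1.6 -1.2] w 0.275 j [-0.   -0.07 -0.16  1.48 -0.    0.  ]
[[-1.     0.004  0.002]
 [ 0.004  1.    -0.002]
 [-0.002 -0.002 -1.   ]]
```

View pics/c5.png

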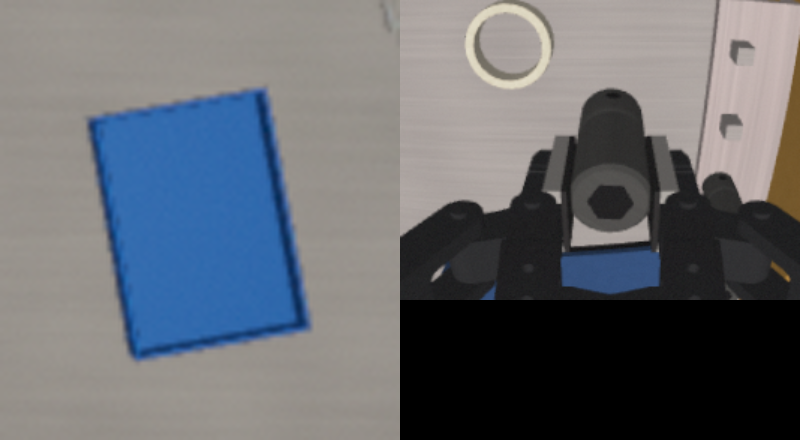

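```bash
cat >> h.py <<'E'
def tray():
    im=robot.capture('top')[170:300,350:470].astype(int)
    m=((im[:,:,2]-im[:,:,0]>60)).astype(np.uint8)
    c=max(cv2.findContours(m,0,1)[0],key=cv2.contourArea); (u,v),wh,a=cv2.minAreaRect(c); b=cv2.boxPoints(((u,v),wh,a))
    q=np.array([atz('top',x+350,y+170,35)[:2] for x,y in b]); e=[q[1]-q[0],q[2]-q[1]]; L=max(e,key=np.linalg.norm)
    L=L*np.sign(L[0]); print('tray ctr',q.mean(0).round(1),'sides',[round(np.linalg.norm(i)) for i in e],'dir',(L/np.linalg.norm(L)).round(3))
    c=q.mean(0); d=L/np.linalg.norm(L); print('spots',[(c+k*d).round(0).tolist() for k in(-60,0,60)])
E
python3 -c "
from h import *
tray()"
```

```text
tray ctr [ 456.9 -319. ] sides [162, 219] dir [0.984 0.177]
spots [[398.0, -330.0], [457.0, -319.0], [516.0, -308.0]]
```

Emit:
servo_tool(increments=[{"claw":-1,"x":-0.0021,"y":-0.0371,"z":0,"roll":0},{"claw":-1,"x":-0.0021,"y":-0.0371,"z":0,"roll":0},{"claw":-1,"x":-0.0021,"y":-0.0371,"z":0,"roll":0},{"claw":-1,"x":-0.0021,"y":-0.0371,"z":0,"roll":0},{"claw":-1,"x":-0.0021,"y":-0.0371,"z":0,"roll":0},{"claw":-1,"x":-0.0021,"y":-0.0371,"z":0,"roll":0},{"claw":-1,"x":-0.0021,"y":-0.0371,"z":0,"roll":0},{"claw":-1,"x":-0.0021,"y":-0.0371,"z":0,"roll":0}])

```text
time_s: 13.88
tool_pos: [391.9, -216.2, 296.5]
ee_rot: [-0.003, 3.141, 0.001]
wrist_force: [1.4, 0.1, -0.2]
width: 0.282
```

Emit:
servo_tool(increments=[{"claw":-1,"x":-0.0021,"y":-0.0371,"z":0,"roll":0},{"claw":-1,"x":-0.0021,"y":-0.0371,"z":0,"roll":0},{"claw":-1,"x":-0.0021,"y":-0.0371,"z":0,"roll":0},{"claw":-1,"x":0,"y":0,"z":0.03,"roll":0},{"claw":-1,"x":0,"y":0,"z":0.03,"roll":0},{"claw":-1,"x":0,"y":0,"z":0.03,"roll":0},{"claw":-1,"x":0,"y":0,"z":0.03,"roll":0},{"claw":-1,"x":0,"y":0,"z":0.03,"roll":0}])

```text
time_s: 14.55
tool_pos: [398.7, -325.7, 144.9]
ee_rot: [-0.003, 3.141, 0.001]
wrist_force: [0.4, -0.0, -1.4]
width: 0.28
```

```bash
python3 -c "
from h import *
st()
tray()"
```

```text
t 14.55 tcp [ 398.7 -325.7  144.9] F [ 0.4 -0.  -1.4] w 0.28 j [-0.84  0.22 -0.21  1.14  0.   -0.84]
[[-1.    -0.002  0.   ]
 [-0.002  1.     0.001]
 [-0.     0.001 -1.   ]]
tray ctr [ 456.8 -318.9] sides [162, 219] dir [0.984 0.177]
spots [[398.0, -330.0], [457.0, -319.0], [516.0, -308.0]]
```

Emit:
servo_tool(increments=[{"claw":-1,"x":0,"y":-0.004,"z":0.022,"roll":0},{"claw":-1,"x":0,"y":0,"z":0.022,"roll":0},{"claw":-1,"x":0,"y":0,"z":0.022,"roll":0},{"claw":-1,"x":0,"y":0,"z":0.022,"roll":0},{"claw":-1,"x":0,"y":0,"z":0.022,"roll":0},{"claw":-1,"x":0,"y":0,"z":0.01,"roll":0},{"claw":-1,"x":0,"y":0,"z":0.006,"roll":0},{"claw":-1,"x":0,"y":0,"z":0,"roll":0}])

```text
time_s: 15.27
tool_pos: [398.0, -330.0, 19.9]
ee_rot: [0.001, -3.141, -0.002]
wrist_force: [-0.6, 0.6, -1.0]
width: 0.276
```

Emit:
servo_tool(increments=[{"claw":-1,"x":0,"y":0,"z":0.003,"roll":0},{"claw":-1,"x":0,"y":0,"z":0.003,"roll":0},{"claw":-1,"x":0,"y":0,"z":0,"roll":0}])

```text
time_s: 15.52
tool_pos: [398.2, -331.2, 14.9]
ee_rot: [0.0, 3.141, -0.001]
wrist_force: [0.1, -0.7, -1.4]
width: 0.277
```

Emit:
servo_tool(increments=[{"claw":-1,"x":0,"y":0,"z":0.003,"roll":0},{"claw":-1,"x":0,"y":0,"z":0,"roll":0},{"claw":0,"x":0,"y":0,"z":0,"roll":0},{"claw":0,"x":0,"y":0,"z":0,"roll":0},{"claw":0,"x":0,"y":0,"z":0,"roll":0},{"claw":0,"x":0,"y":0,"z":-0.01,"roll":0},{"claw":0,"x":0,"y":0,"z":-0.02,"roll":0},{"claw":0,"x":0,"y":0,"z":-0.03,"roll":0}])

```text
time_s: 16.18
tool_pos: [396.3, -329.1, 70.5]
ee_rot: [-0.0, -3.138, -0.006]
wrist_force: [1.1, -0.8, -0.0]
width: 0.497
```

Emit:
servo_tool(increments=[{"claw":0,"x":0,"y":0,"z":-0.04,"roll":0},{"claw":0,"x":0,"y":0,"z":-0.04,"roll":0},{"claw":0,"x":0,"y":0,"z":-0.04,"roll":0},{"claw":0,"x":0,"y":0,"z":-0.04,"roll":0},{"claw":0,"x":0,"y":0,"z":-0.04,"roll":0},{"claw":0,"x":0,"y":0,"z":-0.04,"roll":0}])

```text
time_s: 16.68
tool_pos: [397.3, -330.2, 314.6]
ee_rot: [0.0, 3.141, -0.002]
wrist_force: [0.2, -1.6, -0.0]
width: 0.502
```

```bash
python3 -c "
from h import *
st();snap('wrist','w6.png');tray()"
```

```text
t 16.6833 tcp [ 397.3 -330.2  314.6] F [ 0.2 -1.6 -0. ] w 0.502 j [-0.85  0.19  0.17  1.55  0.   -0.85]
[[-1.     0.     0.001]
 [ 0.     1.    -0.001]
 [-0.001 -0.001 -1.   ]]
tray ctr [ 456.8 -319.1] sides [162, 219] dir [0.985 0.175]
spots [[398.0, -330.0], [457.0, -319.0], [516.0, -309.0]]
```

View pics/w6.png

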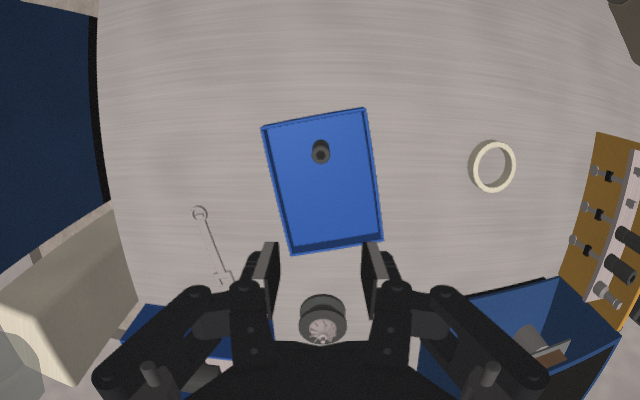

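Emit:
servo_tool(increments=[{"claw":-0.05,"x":-0.0063,"y":0.0374,"z":0,"roll":0},{"claw":-0.05,"x":-0.0063,"y":0.0374,"z":0,"roll":0},{"claw":-0.05,"x":-0.0063,"y":0.0374,"z":0,"roll":0},{"claw":-0.05,"x":-0.0063,"y":0.0374,"z":0,"roll":0},{"claw":-0.05,"x":-0.0063,"y":0.0374,"z":0,"roll":0},{"claw":-0.05,"x":-0.0063,"y":0.0374,"z":0,"roll":0},{"claw":-0.05,"x":-0.0063,"y":0.0374,"z":0,"roll":0},{"claw":-0.05,"x":-0.0063,"y":0.0374,"z":0,"roll":0}])

```text
time_s: 17.45
tool_pos: [447.8, -29.7, 312.1]
ee_rot: [0.001, 3.141, -0.0]
wrist_force: [0.3, -0.3, 0.2]
width: 0.474
```

Emit:
servo_tool(increments=[{"claw":-0.05,"x":-0.0063,"y":0.0374,"z":0,"roll":0},{"claw":-0.05,"x":-0.0063,"y":0.0374,"z":0,"roll":0},{"claw":-0.05,"x":-0.0063,"y":0.0374,"z":0,"roll":0},{"claw":-0.05,"x":-0.0063,"y":0.0374,"z":0,"roll":0},{"claw":-0.05,"x":-0.0063,"y":0.0374,"z":0,"roll":0},{"claw":-0.05,"x":0,"y":0,"z":0,"roll":0},{"claw":-0.05,"x":0,"y":0,"z":0,"roll":0}])

```text
time_s: 18.03
tool_pos: [479.3, 157.3, 311.5]
ee_rot: [0.007, -3.141, 0.0]
wrist_force: [0.0, -0.1, 0.1]
width: 0.472
```

Emit:
servo_tool(increments=[{"claw":-0.05,"x":0,"y":-0.001,"z":0.0193,"roll":0},{"claw":-0.05,"x":0,"y":0,"z":0.0193,"roll":0},{"claw":-0.05,"x":0,"y":0,"z":0.0193,"roll":0},{"claw":-0.05,"x":0,"y":0,"z":0.0193,"roll":0},{"claw":-0.05,"x":0,"y":0,"z":0.0193,"roll":0},{"claw":-0.05,"x":0,"y":0,"z":0.0193,"roll":0},{"claw":-0.05,"x":0,"y":0,"z":0,"roll":0}])

```text
time_s: 18.62
tool_pos: [477.2, 152.6, 192.4]
ee_rot: [-0.004, -3.136, 0.002]
wrist_force: [0.1, -0.1, -0.1]
width: 0.479
```

Emit:
servo_tool(increments=[{"claw":-1,"x":0,"y":0,"z":0,"roll":0},{"claw":-1,"x":0,"y":0,"z":0,"roll":0},{"claw":-1,"x":0,"y":0,"z":0,"roll":0},{"claw":-1,"x":0,"y":0,"z":0,"roll":0},{"claw":-1,"x":0,"y":0,"z":0,"roll":0}], force=70)

```text
time_s: 19.03
tool_pos: [480.2, 154.3, 196.5]
ee_rot: [0.001, 3.14, 0.0]
wrist_force: [-0.4, -0.8, 0.4]
width: 0.262
```

Emit:
servo_tool(increments=[{"claw":-1,"x":0,"y":0,"z":-0.005,"roll":0},{"claw":-1,"x":0,"y":0,"z":-0.005,"roll":0},{"claw":-1,"x":0,"y":0,"z":-0.005,"roll":0},{"claw":-1,"x":0,"y":0,"z":-0.006,"roll":0},{"claw":-1,"x":0,"y":0,"z":-0.008,"roll":0},{"claw":-1,"x":0,"y":0,"z":-0.012,"roll":0},{"claw":-1,"x":0,"y":0,"z":-0.02,"roll":0},{"claw":-1,"x":0,"y":0,"z":-0.02,"roll":0}])

```text
time_s: 19.7
tool_pos: [479.3, 154.4, 277.7]
ee_rot: [-0.0, -3.141, -0.0]
wrist_force: [0.3, 1.0, -0.7]
width: 0.257
```

Emit:
servo_tool(increments=[{"claw":-1,"x":0,"y":-0.02,"z":-0.02,"roll":0},{"claw":-1,"x":0,"y":-0.03,"z":0,"roll":0},{"claw":-1,"x":0,"y":-0.03,"z":0,"roll":0},{"claw":-1,"x":0,"y":0,"z":0,"roll":0}])

```text
time_s: 20.03
tool_pos: [480.2, 70.8, 298.0]
ee_rot: [0.006, 3.14, -0.003]
wrist_force: [-0.6, -0.4, -1.2]
width: 0.261
```

```bash
python3 - <<'E'
from h import *
st();snap('wrist','w7.png',(180,150,480,350),2.5);tray()
E
```

```text
t 20.0333 tcp [480.2  70.8 298. ] F [-0.6 -0.4 -1.2] w 0.261 j [-0.02  0.13  0.05  1.49 -0.   -0.01]
[[-1.     0.004  0.002]
 [ 0.004  1.    -0.002]
 [-0.002 -0.002 -1.   ]]
tray ctr [ 456.9 -319. ] sides [162, 219] dir [0.984 0.177]
spots [[398.0, -330.0], [457.0, -319.0], [516.0, -308.0]]
```

View pics/w7.png

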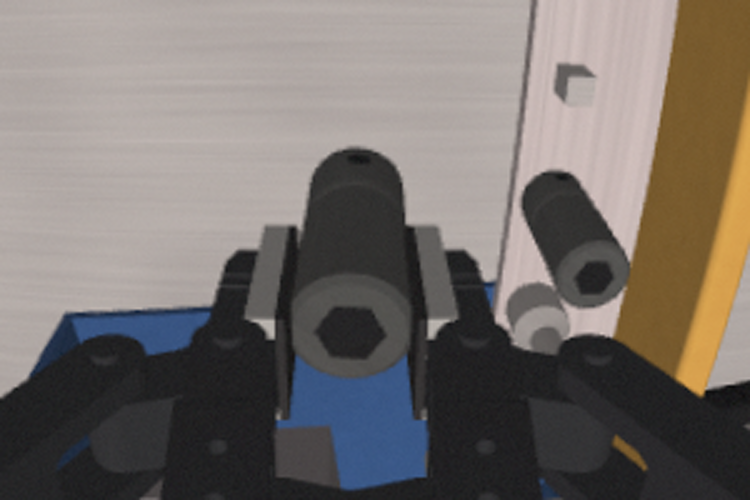

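Emit:
servo_tool(increments=[{"claw":-1,"x":0.0021,"y":-0.0355,"z":0,"roll":0},{"claw":-1,"x":0.0021,"y":-0.0355,"z":0,"roll":0},{"claw":-1,"x":0.0021,"y":-0.0355,"z":0,"roll":0},{"claw":-1,"x":0.0021,"y":-0.0355,"z":0,"roll":0},{"claw":-1,"x":0.0021,"y":-0.0355,"z":0,"roll":0},{"claw":-1,"x":0.0021,"y":-0.0355,"z":0,"roll":0},{"claw":-1,"x":0.0021,"y":-0.0355,"z":0,"roll":0},{"claw":-1,"x":0.0021,"y":-0.0355,"z":0,"roll":0}])

```text
time_s: 20.8
tool_pos: [463.1, -210.1, 296.9]
ee_rot: [-0.002, 3.141, 0.001]
wrist_force: [2.0, 0.9, -1.8]
width: 0.257
```

Emit:
servo_tool(increments=[{"claw":-1,"x":0.0021,"y":-0.0355,"z":0,"roll":0},{"claw":-1,"x":0.0021,"y":-0.0355,"z":0,"roll":0},{"claw":-1,"x":0.0021,"y":-0.0355,"z":0,"roll":0},{"claw":-1,"x":0,"y":0,"z":0.03,"roll":0},{"claw":-1,"x":0,"y":0,"z":0.03,"roll":0},{"claw":-1,"x":0,"y":0,"z":0.03,"roll":0},{"claw":-1,"x":0,"y":0,"z":0.03,"roll":0},{"claw":-1,"x":0,"y":0,"z":0.03,"roll":0}])

```text
time_s: 21.47
tool_pos: [457.3, -315.1, 145.4]
ee_rot: [-0.002, 3.141, 0.001]
wrist_force: [0.0, -0.2, -1.7]
width: 0.254
```

```bash
python3 -c "
from h import *
st()
tray()"
```

```text
t 21.4667 tcp [ 457.3 -315.1  145.4] F [ 0.  -0.2 -1.7] w 0.254 j [-0.75  0.3  -0.11  1.17  0.   -0.75]
[[-1.    -0.001  0.   ]
 [-0.001  1.     0.   ]
 [-0.     0.    -1.   ]]
tray ctr [ 456.8 -318.7] sides [161, 219] dir [0.984 0.177]
spots [[398.0, -329.0], [457.0, -319.0], [516.0, -308.0]]
```

Emit:
servo_tool(increments=[{"claw":-1,"x":0,"y":-0.002,"z":0.022,"roll":0},{"claw":-1,"x":0,"y":0,"z":0.022,"roll":0},{"claw":-1,"x":0,"y":0,"z":0.022,"roll":0},{"claw":-1,"x":0,"y":0,"z":0.022,"roll":0},{"claw":-1,"x":0,"y":0,"z":0.022,"roll":0},{"claw":-1,"x":0,"y":0,"z":0.01,"roll":0},{"claw":-1,"x":0,"y":0,"z":0.006,"roll":0},{"claw":-1,"x":0,"y":0,"z":0,"roll":0}])

```text
time_s: 22.18
tool_pos: [456.7, -317.4, 20.1]
ee_rot: [0.001, -3.141, -0.002]
wrist_force: [-0.1, -0.4, -0.4]
width: 0.255
```

Emit:
servo_tool(increments=[{"claw":-1,"x":0,"y":0,"z":0.003,"roll":0},{"claw":-1,"x":0,"y":0,"z":0.003,"roll":0},{"claw":-1,"x":0,"y":0,"z":0.003,"roll":0},{"claw":-1,"x":0,"y":0,"z":0,"roll":0},{"claw":-1,"x":0,"y":0,"z":0,"roll":0}])

```text
time_s: 22.6
tool_pos: [456.6, -318.2, 11.9]
ee_rot: [0.0, 3.141, -0.0]
wrist_force: [-0.3, -0.6, -1.9]
width: 0.256
```

Emit:
servo_tool(increments=[{"claw":0,"x":0,"y":0,"z":0,"roll":0},{"claw":0,"x":0,"y":0,"z":0,"roll":0},{"claw":0,"x":0,"y":0,"z":0,"roll":0},{"claw":0,"x":0,"y":0,"z":-0.01,"roll":0},{"claw":0,"x":0,"y":0,"z":-0.02,"roll":0},{"claw":0,"x":0,"y":0,"z":-0.03,"roll":0},{"claw":0,"x":0,"y":0,"z":-0.04,"roll":0},{"claw":0,"x":0,"y":0,"z":-0.04,"roll":0}])

```text
time_s: 23.27
tool_pos: [455.8, -317.4, 153.2]
ee_rot: [-0.0, -3.14, -0.002]
wrist_force: [1.5, -1.2, -0.1]
width: 0.5
```

Emit:
servo_tool(increments=[{"claw":-0.05,"x":0,"y":0,"z":-0.04,"roll":0},{"claw":-0.05,"x":0,"y":0,"z":-0.04,"roll":0},{"claw":-0.05,"x":0,"y":0,"z":-0.04,"roll":0},{"claw":-0.05,"x":0,"y":0,"z":-0.04,"roll":0},{"claw":-0.05,"x":0,"y":0,"z":0,"roll":0},{"claw":-0.05,"x":0,"y":0,"z":0,"roll":0}])

```text
time_s: 23.77
tool_pos: [457.6, -319.1, 315.7]
ee_rot: [0.0, 3.136, -0.008]
wrist_force: [-0.2, -1.0, -0.1]
width: 0.472
```

```bash
python3 -c "
from h import *
st();snap('wrist','w8.png');tray()"
```

```text
t 23.7667 tcp [ 457.6 -319.1  315.7] F [-0.2 -1.  -0.1] w 0.472 j [-0.75  0.27  0.27  1.57  0.   -0.75]
[[-1.     0.     0.005]
 [ 0.     1.    -0.005]
 [-0.005 -0.005 -1.   ]]
tray ctr [ 456.9 -319. ] sides [162, 219] dir [0.984 0.177]
spots [[398.0, -330.0], [457.0, -319.0], [516.0, -308.0]]
```

Emit:
servo_tool(increments=[{"claw":-0.05,"x":-0.0062,"y":0.0362,"z":0,"roll":0},{"claw":-0.05,"x":-0.0062,"y":0.0362,"z":0,"roll":0},{"claw":-0.05,"x":-0.0062,"y":0.0362,"z":0,"roll":0},{"claw":-0.05,"x":-0.0062,"y":0.0362,"z":0,"roll":0},{"claw":-0.05,"x":-0.0062,"y":0.0362,"z":0,"roll":0},{"claw":-0.05,"x":-0.0062,"y":0.0362,"z":0,"roll":0},{"claw":-0.05,"x":-0.0062,"y":0.0362,"z":0,"roll":0},{"claw":-0.05,"x":-0.0062,"y":0.0362,"z":0,"roll":0}])

```text
time_s: 24.53
tool_pos: [505.0, -26.5, 309.9]
ee_rot: [-0.001, -3.138, -0.001]
wrist_force: [1.1, -0.8, 0.2]
width: 0.476
```

Emit:
servo_tool(increments=[{"claw":-0.05,"x":-0.0062,"y":0.0362,"z":0,"roll":0},{"claw":-0.05,"x":-0.0062,"y":0.0362,"z":0,"roll":0},{"claw":-0.05,"x":-0.0062,"y":0.0362,"z":0,"roll":0},{"claw":-0.05,"x":-0.0062,"y":0.0362,"z":0,"roll":0},{"claw":-0.05,"x":0,"y":0.0362,"z":0,"roll":0},{"claw":-0.05,"x":0,"y":0,"z":0,"roll":0},{"claw":-0.05,"x":0,"y":0,"z":0,"roll":0}])

```text
time_s: 25.12
tool_pos: [529.8, 154.2, 309.6]
ee_rot: [0.006, -3.138, 0.001]
wrist_force: [0.6, -0.1, -0.7]
width: 0.475
```

```bash
python3 -c "
from h import *
st();snap('wrist','w9.png')
print(proj('wrist',[531.5,152,254]))
a=cv2.imread('pics/full_w8.png');b=cv2.imread('pics/full_w9.png')
o=np.hstack([cv2.resize(a[60:360,220:420],(400,600)),cv2.resize(b[60:360,220:420],(400,600))]);cv2.imwrite('pics/c9.png',o)"
```

```text
t 25.1167 tcp [529.8 154.2 309.6] F [ 0.6 -0.1 -0.7] w 0.475 j [ 0.14  0.27  0.26  1.56 -0.    0.13]
[[-1.    -0.004 -0.004]
 [-0.004  1.    -0.001]
 [ 0.004 -0.001 -1.   ]]
[319.36801404 202.53236011]
```

View pics/c9.png

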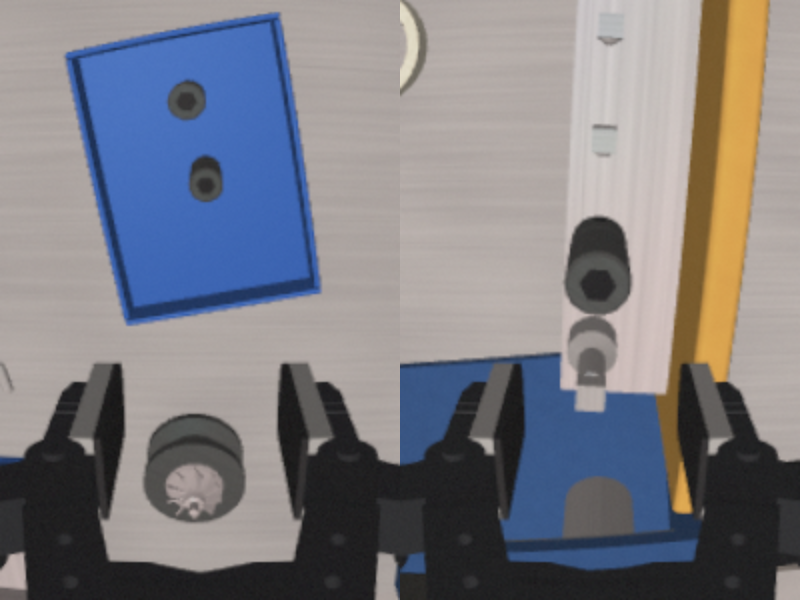

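Emit:
servo_tool(increments=[{"claw":-0.05,"x":-0.001,"y":-0.001,"z":0.019,"roll":0},{"claw":-0.05,"x":0,"y":0,"z":0.019,"roll":0},{"claw":-0.05,"x":0,"y":0,"z":0.019,"roll":0},{"claw":-0.05,"x":0,"y":0,"z":0.019,"roll":0},{"claw":-0.05,"x":0,"y":0,"z":0.019,"roll":0},{"claw":-0.05,"x":0,"y":0,"z":0.018,"roll":0},{"claw":-0.05,"x":0,"y":0,"z":0,"roll":0}])

```text
time_s: 25.75
tool_pos: [529.3, 149.3, 194.3]
ee_rot: [-0.005, -3.134, 0.002]
wrist_force: [-0.2, -0.7, 0.0]
width: 0.477
```

Emit:
servo_tool(increments=[{"claw":-1,"x":0,"y":0,"z":0,"roll":0},{"claw":-1,"x":0,"y":0,"z":0,"roll":0},{"claw":-1,"x":0,"y":0,"z":0,"roll":0},{"claw":-1,"x":0,"y":0,"z":0,"roll":0},{"claw":-1,"x":0,"y":0,"z":0,"roll":0}], force=70)

```text
time_s: 26.17
tool_pos: [532.0, 151.2, 199.3]
ee_rot: [0.001, 3.141, -0.0]
wrist_force: [-1.9, -1.1, -0.4]
width: 0.289
```

Emit:
servo_tool(increments=[{"claw":-1,"x":0,"y":0,"z":-0.005,"roll":0},{"claw":-1,"x":0,"y":0,"z":-0.005,"roll":0},{"claw":-1,"x":0,"y":0,"z":-0.005,"roll":0},{"claw":-1,"x":0,"y":0,"z":-0.006,"roll":0},{"claw":-1,"x":0,"y":0,"z":-0.008,"roll":0},{"claw":-1,"x":0,"y":0,"z":-0.012,"roll":0},{"claw":-1,"x":0,"y":0,"z":-0.02,"roll":0},{"claw":-1,"x":0,"y":0,"z":-0.02,"roll":0}])

```text
time_s: 26.83
tool_pos: [532.3, 151.8, 281.1]
ee_rot: [0.0, 3.141, 0.001]
wrist_force: [0.3, -0.6, -1.5]
width: 0.292
```

Emit:
servo_tool(increments=[{"claw":-1,"x":0,"y":-0.02,"z":-0.02,"roll":0},{"claw":-1,"x":0,"y":-0.03,"z":0,"roll":0},{"claw":-1,"x":0,"y":-0.03,"z":0,"roll":0},{"claw":-1,"x":0,"y":0,"z":0,"roll":0}])

```text
time_s: 27.17
tool_pos: [533.2, 67.8, 301.4]
ee_rot: [0.006, 3.138, -0.003]
wrist_force: [0.4, 0.8, -0.8]
width: 0.293
```

```bash
python3 - <<'E'
from h import *
st();tray()
E
```

```text
t 27.1667 tcp [533.2  67.8 301.4] F [ 0.4  0.8 -0.8] w 0.293 j [-0.02  0.23  0.18  1.52 -0.   -0.02]
[[-1.     0.004  0.004]
 [ 0.004  1.    -0.002]
 [-0.004 -0.002 -1.   ]]
tray ctr [ 456.9 -319. ] sides [162, 219] dir [0.984 0.177]
spots [[398.0, -330.0], [457.0, -319.0], [516.0, -308.0]]
```

Emit:
servo_tool(increments=[{"claw":-1,"x":0.0017,"y":-0.0376,"z":0,"roll":0},{"claw":-1,"x":0.0017,"y":-0.0376,"z":0,"roll":0},{"claw":-1,"x":0.0017,"y":-0.0376,"z":0,"roll":0},{"claw":-1,"x":0.0017,"y":-0.0376,"z":0,"roll":0},{"claw":-1,"x":0.0017,"y":-0.0376,"z":0,"roll":0},{"claw":-1,"x":0.0017,"y":-0.0376,"z":0,"roll":0},{"claw":-1,"x":0.0017,"y":-0.0376,"z":0,"roll":0},{"claw":-1,"x":0.0017,"y":-0.0376,"z":0,"roll":0}])

```text
time_s: 27.88
tool_pos: [518.9, -230.2, 300.5]
ee_rot: [-0.001, 3.14, -0.0]
wrist_force: [0.8, 0.3, -1.2]
width: 0.291
```

Emit:
servo_tool(increments=[{"claw":-1,"x":0.0017,"y":-0.0376,"z":0,"roll":0},{"claw":-1,"x":0.0017,"y":-0.0376,"z":0,"roll":0},{"claw":-1,"x":0,"y":0,"z":0.03,"roll":0},{"claw":-1,"x":0,"y":0,"z":0.03,"roll":0},{"claw":-1,"x":0,"y":0,"z":0.03,"roll":0},{"claw":-1,"x":0,"y":0,"z":0.03,"roll":0},{"claw":-1,"x":0,"y":0,"z":0.03,"roll":0}])

```text
time_s: 28.47
tool_pos: [516.0, -303.9, 148.9]
ee_rot: [-0.001, 3.14, -0.0]
wrist_force: [0.7, -0.4, -0.6]
width: 0.289
```

```bash
python3 -c "
from h import *
st()
tray()"
```

```text
t 28.4667 tcp [ 516.  -303.9  148.9] F [ 0.7 -0.4 -0.6] w 0.289 j [-0.67  0.38  0.01  1.21  0.   -0.67]
[[-1.    -0.     0.002]
 [-0.     1.    -0.   ]
 [-0.002 -0.    -1.   ]]
tray ctr [ 456.4 -317.4] sides [160, 218] dir [0.985 0.17 ]
spots [[397.0, -328.0], [456.0, -317.0], [516.0, -307.0]]
```

Emit:
servo_tool(increments=[{"claw":-1,"x":0,"y":-0.001,"z":0.022,"roll":0},{"claw":-1,"x":0,"y":0,"z":0.022,"roll":0},{"claw":-1,"x":0,"y":0,"z":0.022,"roll":0},{"claw":-1,"x":0,"y":0,"z":0.022,"roll":0},{"claw":-1,"x":0,"y":0,"z":0.022,"roll":0},{"claw":-1,"x":0,"y":0,"z":0.01,"roll":0},{"claw":-1,"x":0,"y":0,"z":0.006,"roll":0},{"claw":-1,"x":0,"y":0,"z":0,"roll":0}])

```text
time_s: 29.18
tool_pos: [515.2, -305.0, 23.3]
ee_rot: [0.001, -3.141, -0.001]
wrist_force: [-0.4, 0.4, -1.0]
width: 0.292
```

Emit:
servo_tool(increments=[{"claw":-1,"x":0,"y":0,"z":0.003,"roll":0},{"claw":-1,"x":0,"y":0,"z":0.003,"roll":0},{"claw":-1,"x":0,"y":0,"z":0.003,"roll":0},{"claw":-1,"x":0,"y":0,"z":0,"roll":0},{"claw":-1,"x":0,"y":0,"z":0,"roll":0}])

```text
time_s: 29.6
tool_pos: [515.1, -305.6, 14.9]
ee_rot: [0.0, 3.141, -0.0]
wrist_force: [-1.0, 0.0, -2.2]
width: 0.292
```

Emit:
servo_tool(increments=[{"claw":0,"x":0,"y":0,"z":0,"roll":0},{"claw":0,"x":0,"y":0,"z":0,"roll":0},{"claw":0,"x":0,"y":0,"z":0,"roll":0},{"claw":0,"x":0,"y":0,"z":-0.01,"roll":0},{"claw":0,"x":0,"y":0,"z":-0.02,"roll":0},{"claw":0,"x":0,"y":0,"z":-0.03,"roll":0},{"claw":0,"x":0,"y":0,"z":-0.04,"roll":0},{"claw":0,"x":0,"y":0,"z":-0.04,"roll":0}])

```text
time_s: 30.27
tool_pos: [514.2, -304.9, 156.2]
ee_rot: [-0.0, -3.14, -0.002]
wrist_force: [1.2, 0.3, -0.1]
width: 0.502
```

Emit:
servo_tool(increments=[{"claw":-0.1,"x":0,"y":0,"z":-0.04,"roll":0},{"claw":-0.1,"x":0,"y":0,"z":-0.04,"roll":0},{"claw":-0.1,"x":0,"y":0,"z":-0.04,"roll":0},{"claw":-0.1,"x":0,"y":0,"z":-0.04,"roll":0},{"claw":-0.1,"x":0,"y":0,"z":0,"roll":0},{"claw":-0.1,"x":0,"y":0,"z":0,"roll":0}])

```text
time_s: 30.77
tool_pos: [516.1, -306.4, 319.0]
ee_rot: [0.0, 3.135, -0.007]
wrist_force: [0.4, 0.2, -0.7]
width: 0.445
```

```bash
python3 - <<'E'
from h import *
s,_=st();tray();snap('wrist','w10.png')
K=dict(robot.get_calibration('wrist'));T=np.array(K['extrinsics'],float)
T[:3,3]+=np.array([373.5,164.9,312.8])-s['tool_pos'];K['extrinsics']=T
for uv in((439,183),(441,184)): print(atz('wrist',*uv,254,K))
E
```

```text
t 30.7667 tcp [ 516.1 -306.4  319. ] F [ 0.4  0.2 -0.7] w 0.445 j [-0.67  0.36  0.41  1.61  0.   -0.67]
[[-1.     0.     0.006]
 [ 0.     1.    -0.005]
 [-0.006 -0.005 -1.   ]]
tray ctr [ 456.8 -318.9] sides [162, 219] dir [0.984 0.177]
spots [[398.0, -330.0], [457.0, -319.0], [516.0, -308.0]]
[356.92097677 261.95645688 254.        ]
[357.7505911  263.85138734 254.        ]
```

Emit:
servo_tool(increments=[{"claw":-0.1,"x":0.0104,"y":0.0379,"z":0,"roll":0},{"claw":-0.1,"x":0.0104,"y":0.0379,"z":0,"roll":0},{"claw":-0.1,"x":0.0104,"y":0.0379,"z":0,"roll":0},{"claw":-0.1,"x":0.0104,"y":0.0379,"z":0,"roll":0},{"claw":-0.1,"x":0.0104,"y":0.0379,"z":0,"roll":0},{"claw":-0.1,"x":0.0104,"y":0.0379,"z":0,"roll":0},{"claw":-0.1,"x":0.0104,"y":0.0379,"z":0,"roll":0},{"claw":-0.1,"x":0.0104,"y":0.0379,"z":0,"roll":0}])

```text
time_s: 31.53
tool_pos: [429.7, -0.5, 312.8]
ee_rot: [-0.001, -3.138, -0.001]
wrist_force: [0.8, 1.3, 0.8]
width: 0.45
```

Emit:
servo_tool(increments=[{"claw":-0.1,"x":0.0104,"y":0.0379,"z":0,"roll":0},{"claw":-0.1,"x":0.0104,"y":0.0379,"z":0,"roll":0},{"claw":-0.1,"x":0.0104,"y":0.0379,"z":0,"roll":0},{"claw":-0.1,"x":0.0104,"y":0.0379,"z":0,"roll":0},{"claw":-0.1,"x":0.0104,"y":0.0379,"z":0,"roll":0},{"claw":-0.1,"x":0.0104,"y":0.0379,"z":0,"roll":0},{"claw":-0.1,"x":0.0104,"y":0.0379,"z":0,"roll":0}])

```text
time_s: 32.12
tool_pos: [357.0, 264.2, 313.0]
ee_rot: [-0.0, -3.139, 0.002]
wrist_force: [1.0, -0.1, -0.4]
width: 0.45
```

Emit:
servo_tool(increments=[{"claw":-0.1,"x":0,"y":0,"z":0,"roll":0},{"claw":-0.1,"x":0,"y":0,"z":0,"roll":0}])

```text
time_s: 32.28
tool_pos: [357.0, 264.4, 312.8]
ee_rot: [0.008, -3.138, 0.003]
wrist_force: [-0.0, -0.1, 0.2]
width: 0.447
```

```bash
python3 - <<'E'
from h import *
from arc import *
st();snap('wrist','w11.png',(240,130,400,250),5);print((proj('wrist',[359.5,262,254])-[240,130])*5)
C=np.array([649.3,199.7]); rr=rows(C,[359.5,262],24,-.0705); print([(round(float(-d[0]),4),round(float(d[1]),4)) for d in rr], np.sum(rr,0))
E
```

```text
t 32.2833 tcp [357.  264.4 312.8] F [-0.  -0.1  0.2] w 0.447 j [ 0.46  0.05  0.    1.53 -0.    0.45]
[[-1.    -0.005 -0.003]
 [-0.005  1.    -0.002]
 [ 0.003 -0.002 -1.   ]]
[395.50536118 357.62207895]
[(0.0037, -0.0206), (0.0022, -0.0208), (0.0007, -0.0209), (-0.0007, -0.0209), (-0.0022, -0.0208), (-0.0037, -0.0206), (-0.0051, -0.0203), (-0.0065, -0.0199), (-0.0079, -0.0193), (-0.0092, -0.0187), (-0.0105, -0.018), (-0.0118, -0.0173), (-0.013, -0.0164), (-0.0141, -0.0154), (-0.0151, -0.0144), (-0.0161, -0.0133), (-0.017, -0.0121), (-0.0178, -0.0109), (-0.0185, -0.0096), (-0.0192, -0.0083), (-0.0197, -0.0069), (-0.0202, -0.0055), (-0.0205, -0.0041), (-0.0207, -0.0026)] [ 0.26299593 -0.35750649]
```

View pics/w11.png

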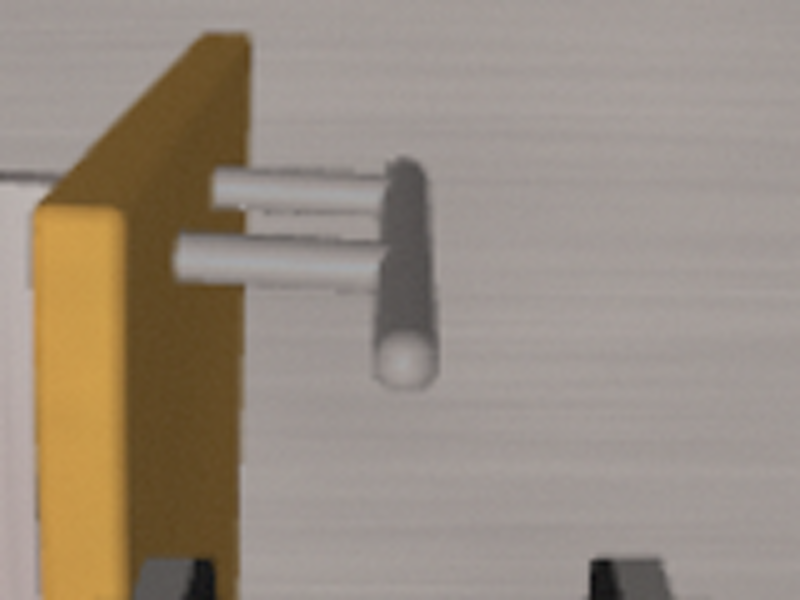

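Emit:
servo_tool(increments=[{"claw":-0.1,"x":-0.0025,"y":0,"z":0.019,"roll":0},{"claw":-0.1,"x":0,"y":0,"z":0.02,"roll":0},{"claw":-0.1,"x":0,"y":0,"z":0.02,"roll":0},{"claw":-0.1,"x":0,"y":0,"z":0.02,"roll":0},{"claw":-0.1,"x":0,"y":0,"z":0.02,"roll":0},{"claw":-0.1,"x":0,"y":0,"z":0.02,"roll":0},{"claw":-0.1,"x":0,"y":0,"z":0,"roll":0}])

```text
time_s: 32.92
tool_pos: [359.4, 260.0, 191.4]
ee_rot: [-0.006, -3.135, 0.006]
wrist_force: [-1.5, -0.9, -0.2]
width: 0.454
```

Emit:
servo_tool(increments=[{"claw":-1,"x":0,"y":0,"z":0,"roll":0},{"claw":-1,"x":0,"y":0,"z":0,"roll":0},{"claw":-1,"x":0,"y":0,"z":0,"roll":0},{"claw":-1,"x":0,"y":0,"z":0,"roll":0},{"claw":-1,"x":0,"y":0,"z":0,"roll":0}], force=40)

```text
time_s: 33.33
tool_pos: [362.4, 263.0, 196.7]
ee_rot: [0.001, 3.14, 0.001]
wrist_force: [-0.3, -1.6, 2.8]
width: 0.106
```

Emit:
servo_tool(increments=[{"claw":-1,"x":0.0037,"y":-0.0206,"z":0,"roll":0},{"claw":-1,"x":0.0022,"y":-0.0208,"z":0,"roll":0},{"claw":-1,"x":0.0007,"y":-0.0209,"z":0,"roll":0},{"claw":-1,"x":-0.0007,"y":-0.0209,"z":0,"roll":0},{"claw":-1,"x":-0.0022,"y":-0.0208,"z":0,"roll":0},{"claw":-1,"x":-0.0037,"y":-0.0206,"z":0,"roll":0},{"claw":-1,"x":-0.0051,"y":-0.0203,"z":0,"roll":0},{"claw":-1,"x":-0.0065,"y":-0.0199,"z":0,"roll":0}])

```text
time_s: 34.0
tool_pos: [373.5, 98.0, 196.7]
ee_rot: [-0.002, 3.139, 0.002]
wrist_force: [2.9, 3.0, -1.4]
width: 0.108
```

Emit:
servo_tool(increments=[{"claw":-1,"x":-0.0079,"y":-0.0193,"z":0,"roll":0},{"claw":-1,"x":-0.0092,"y":-0.0187,"z":0,"roll":0},{"claw":-1,"x":-0.0105,"y":-0.018,"z":0,"roll":0},{"claw":-1,"x":-0.0118,"y":-0.0173,"z":0,"roll":0},{"claw":-1,"x":-0.013,"y":-0.0164,"z":0,"roll":0},{"claw":-1,"x":-0.0141,"y":-0.0154,"z":0,"roll":0},{"claw":-1,"x":-0.0151,"y":-0.0144,"z":0,"roll":0},{"claw":-1,"x":-0.0161,"y":-0.0133,"z":0,"roll":0}])

```text
time_s: 34.67
tool_pos: [471.8, -35.1, 196.7]
ee_rot: [-0.0, 3.14, 0.001]
wrist_force: [0.3, 3.5, 3.8]
width: 0.106
```

Emit:
servo_tool(increments=[{"claw":-1,"x":-0.017,"y":-0.0121,"z":0,"roll":0},{"claw":-1,"x":-0.0178,"y":-0.0109,"z":0,"roll":0},{"claw":-1,"x":-0.0185,"y":-0.0096,"z":0,"roll":0},{"claw":-1,"x":-0.0192,"y":-0.0083,"z":0,"roll":0},{"claw":-1,"x":-0.0197,"y":-0.0069,"z":0,"roll":0},{"claw":-1,"x":-0.0202,"y":-0.0055,"z":0,"roll":0}])

```text
time_s: 35.17
tool_pos: [584.0, -89.3, 196.6]
ee_rot: [0.001, 3.141, -0.003]
wrist_force: [-1.4, -2.3, 5.2]
width: 0.113
```

Emit:
servo_tool(increments=[{"claw":-1,"x":-0.0105,"y":-0.0021,"z":0,"roll":0},{"claw":-1,"x":-0.01,"y":-0.002,"z":0,"roll":0},{"claw":-1,"x":-0.01,"y":-0.0014,"z":0,"roll":0},{"claw":-1,"x":-0.006,"y":-0.0006,"z":0,"roll":0},{"claw":-1,"x":0,"y":0,"z":0,"roll":0},{"claw":-1,"x":0,"y":0,"z":0,"roll":0}])

```text
time_s: 35.67
tool_pos: [621.4, -96.2, 196.7]
ee_rot: [0.002, 3.139, -0.006]
wrist_force: [0.0, -5.2, 1.8]
width: 0.109
```

Emit:
servo_tool(increments=[{"claw":-1,"x":-0.003,"y":0,"z":0,"roll":0},{"claw":-1,"x":-0.003,"y":0,"z":0,"roll":0},{"claw":-1,"x":0,"y":0,"z":0,"roll":0},{"claw":-1,"x":0,"y":0,"z":0,"roll":0}])

```text
time_s: 36.0
tool_pos: [626.8, -96.8, 196.7]
ee_rot: [0.002, 3.139, -0.008]
wrist_force: [-0.5, -7.6, 1.1]
width: 0.109
```

Emit:
servo_tool(increments=[{"claw":-1,"x":-0.003,"y":0,"z":0,"roll":0},{"claw":-1,"x":-0.003,"y":0,"z":0,"roll":0},{"claw":-1,"x":0,"y":0,"z":0,"roll":0},{"claw":-1,"x":0,"y":0,"z":0,"roll":0}])

```text
time_s: 36.33
tool_pos: [632.7, -97.4, 196.7]
ee_rot: [0.003, 3.139, -0.009]
wrist_force: [-1.0, -9.6, 0.2]
width: 0.105
```

```bash
python3 - <<'E'
from h import *
st();snap('wrist','w12.png')
a=cv2.imread('pics/full_w12.png');snap('top','t12.png')
b=cv2.imread('pics/full_t12.png')
o=np.vstack([cv2.resize(a[100:300,180:440],(780,300)),cv2.resize(b[120:195,240:435],(780,300),interpolation=cv2.INTER_CUBIC)]);cv2.imwrite('pics/c12.png',o)
E
```

```text
t 36.3333 tcp [632.7 -97.4 196.7] F [-1.  -9.6  0.2] w 0.105 j [-0.28  0.44  0.23  1.36 -0.01 -0.27]
[[-1.     0.002  0.002]
 [ 0.002  1.    -0.006]
 [-0.002 -0.006 -1.   ]]
```

View pics/c12.png

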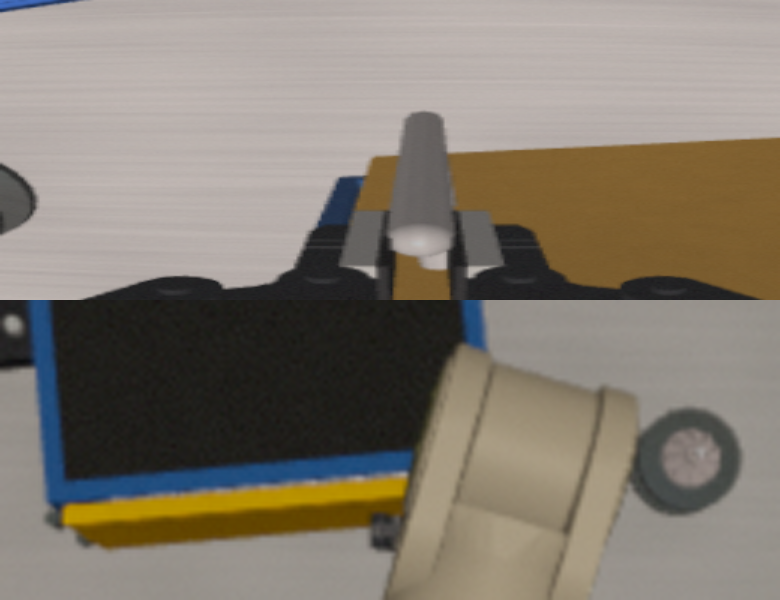

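```bash
python3 - <<'E'
from h import *
print('bar',atz('wrist',320,260,254),'bottom',atz('wrist',180+423/3,100+115/1.5,112))
a=cv2.imread('pics/full_t0.png').astype(float);b=cv2.imread('pics/full_t12.png').astype(float)
# yellow mask centroid rows per column
for c in range(262,342,10):
    f=lambda im:[np.interp(0,[0],[0]) or (np.clip((im[160:190,c:c+4,1]-im[160:190,c:c+4,0]-20)/60,0,1).sum(0).mean(), )][0][0]
    g=lambda im:(lambda w:(w*np.arange(160,190)[:,None]).sum()/w.sum())(np.clip((im[160:190,c:c+4,1]-im[160:190,c:c+4,0]-20)/60,0,1))
    print(c,round(f(a),2),round(f(b),2),round(g(a),2),round(g(b),2))
E
```

```text
bar [620.23051273 -97.29910118 254.        ] bottom [621.10477534 -97.4589906  112.        ]
262 9.13 9.1 175.13 175.13
272 10.54 10.58 174.85 174.91
282 10.43 10.44 173.9 173.94
292 10.4 10.35 172.92 172.96
302 10.39 10.4 171.92 172.11
312 10.51 10.52 171.02 171.4
322 10.52 10.49 170.1 170.67
332 10.47 8.05 169.22 168.56
```

Emit:
servo_tool(increments=[{"claw":-0.1,"x":0,"y":0,"z":0,"roll":0},{"claw":-0.1,"x":0,"y":0,"z":0,"roll":0},{"claw":-0.1,"x":0,"y":0,"z":0,"roll":0},{"claw":-0.1,"x":0,"y":0,"z":0,"roll":0},{"claw":-0.1,"x":0,"y":0,"z":-0.03,"roll":0},{"claw":-0.1,"x":0,"y":0,"z":-0.03,"roll":0},{"claw":-0.1,"x":0,"y":0,"z":-0.02,"roll":0},{"claw":-0.1,"x":0,"y":0,"z":0,"roll":0}])

```text
time_s: 37.1
tool_pos: [633.5, -94.0, 281.0]
ee_rot: [-0.001, 3.134, -0.003]
wrist_force: [-1.1, 0.2, 0.4]
width: 0.452
```

Emit:
servo_tool(increments=[{"claw":-1,"x":0.024,"y":0,"z":0,"roll":0},{"claw":-1,"x":0.024,"y":0,"z":0,"roll":0},{"claw":-1,"x":0,"y":0,"z":0,"roll":0},{"claw":-1,"x":0,"y":0,"z":0,"roll":0},{"claw":-1,"x":0,"y":0,"z":0,"roll":0},{"claw":-1,"x":0,"y":0,"z":0.03,"roll":0},{"claw":-1,"x":0,"y":0,"z":0.03,"roll":0},{"claw":-1,"x":0,"y":0,"z":0.015,"roll":0}])

```text
time_s: 37.77
tool_pos: [583.6, -93.7, 197.1]
ee_rot: [0.0, -3.139, -0.002]
wrist_force: [-1.0, -0.5, -0.4]
width: -0.001
```

Emit:
servo_tool(increments=[{"claw":-1,"x":-0.004,"y":0,"z":0,"roll":0},{"claw":-1,"x":-0.004,"y":0,"z":0,"roll":0},{"claw":-1,"x":-0.004,"y":0,"z":0,"roll":0},{"claw":-1,"x":-0.004,"y":0,"z":0,"roll":0},{"claw":-1,"x":0,"y":0,"z":0,"roll":0},{"claw":-1,"x":0,"y":0,"z":0,"roll":0}])

```text
time_s: 38.27
tool_pos: [600.8, -94.2, 201.6]
ee_rot: [0.0, 3.14, -0.001]
wrist_force: [-0.8, -0.5, -0.6]
width: 0.002
```

Emit:
servo_tool(increments=[{"claw":-1,"x":-0.003,"y":0,"z":0,"roll":0},{"claw":-1,"x":-0.003,"y":0,"z":0,"roll":0},{"claw":-1,"x":0,"y":0,"z":0,"roll":0},{"claw":-1,"x":0,"y":0,"z":0,"roll":0}])

```text
time_s: 38.6
tool_pos: [605.8, -94.0, 200.6]
ee_rot: [0.0, 3.142, 0.0]
wrist_force: [-0.6, 0.1, 0.1]
width: -0.002
```

Emit:
servo_tool(increments=[{"claw":-1,"x":-0.002,"y":0,"z":0,"roll":0},{"claw":-1,"x":-0.002,"y":0,"z":0,"roll":0},{"claw":-1,"x":0,"y":0,"z":0,"roll":0},{"claw":-1,"x":0,"y":0,"z":0,"roll":0}])

```text
time_s: 38.93
tool_pos: [608.6, -94.1, 200.5]
ee_rot: [-0.001, -3.139, 0.0]
wrist_force: [-5.4, -0.7, 2.8]
width: 0.001
```

Emit:
servo_tool(increments=[{"claw":-1,"x":-0.002,"y":0,"z":0,"roll":0},{"claw":-1,"x":-0.001,"y":0,"z":0,"roll":0},{"claw":-1,"x":0,"y":0,"z":0,"roll":0},{"claw":-1,"x":0,"y":0,"z":0,"roll":0}])

```text
time_s: 39.27
tool_pos: [608.6, -94.1, 200.5]
ee_rot: [-0.002, -3.134, 0.001]
wrist_force: [-14.3, -1.7, 6.4]
width: -0.003
```

Emit:
servo_tool(increments=[{"claw":-1,"x":0.01,"y":0,"z":0,"roll":0},{"claw":-1,"x":0.02,"y":0,"z":0,"roll":0},{"claw":-1,"x":0.02,"y":0,"z":0,"roll":0},{"claw":-1,"x":0.02,"y":0,"z":-0.02,"roll":0},{"claw":-1,"x":0.02,"y":0,"z":-0.03,"roll":0},{"claw":-1,"x":0.03,"y":0.02,"z":-0.03,"roll":0},{"claw":-1,"x":0.03,"y":0.02,"z":-0.03,"roll":0},{"claw":-1,"x":0.03,"y":0.02,"z":0,"roll":0}])

```text
time_s: 39.93
tool_pos: [441.4, -38.9, 308.8]
ee_rot: [0.002, 3.132, -0.003]
wrist_force: [1.2, -0.9, 1.4]
width: 0.0
```

Emit:
servo_tool(increments=[{"claw":-1,"x":0,"y":0.03,"z":0,"roll":0},{"claw":-1,"x":0,"y":0.03,"z":0,"roll":0},{"claw":-1,"x":0,"y":0.03,"z":0,"roll":0},{"claw":-1,"x":0,"y":0.03,"z":0,"roll":0},{"claw":-1,"x":0,"y":0.03,"z":0,"roll":0},{"claw":-1,"x":0,"y":0,"z":0,"roll":0}])

```text
time_s: 40.43
tool_pos: [439.6, 115.9, 304.2]
ee_rot: [-0.008, 3.14, 0.004]
wrist_force: [-0.0, -0.6, -0.6]
width: 0.001
```

```bash
python3 - <<'E'
from h import *
st();tray();snap('top','t13.png')
a=cv2.imread('pics/full_t0.png').astype(float);b=cv2.imread('pics/full_t13.png').astype(float)
g=lambda im,c:(lambda w:(w*np.arange(150,190)[:,None]).sum()/w.sum())(np.clip((im[150:190,c:c+4,1]-im[150:190,c:c+4,0]-20)/60,0,1))
print([(c,round(g(b,c)-g(a,c),2)) for c in range(262,358,10)])
o=cv2.resize(b[90:290,130:490].astype(np.uint8),(800,444),interpolation=cv2.INTER_CUBIC);cv2.imwrite('pics/c13.png',o)
E
```

```text
t 40.4333 tcp [439.6 115.9 304.2] F [-0.  -0.6 -0.6] w 0.001 j [ 0.08  0.07 -0.    1.5   0.    0.07]
[[-1.    -0.005  0.002]
 [-0.005  1.     0.003]
 [-0.002  0.003 -1.   ]]
tray ctr [ 456.9 -319. ] sides [162, 219] dir [0.984 0.177]
spots [[398.0, -330.0], [457.0, -319.0], [516.0, -308.0]]
[(262, np.float64(0.0)), (272, np.float64(0.03)), (282, np.float64(0.02)), (292, np.float64(0.01)), (302, np.float64(0.04)), (312, np.float64(0.02)), (322, np.float64(0.02)), (332, np.float64(0.02)), (342, np.float64(0.01)), (352, np.float64(0.02))]
```

View pics/c13.png

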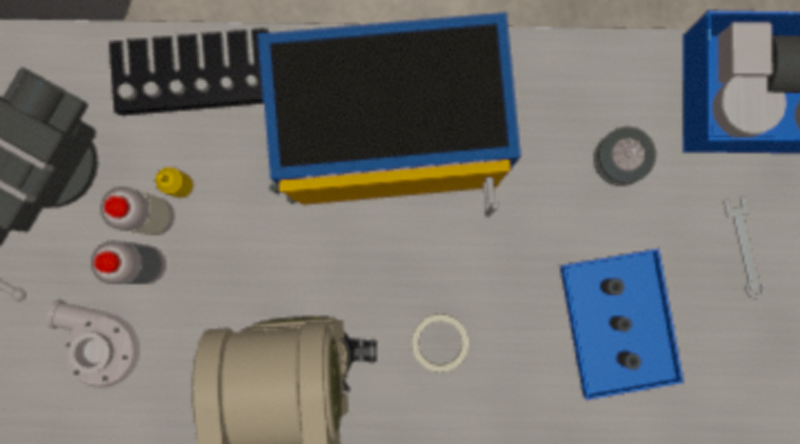

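The door edge is back within 0.04 px of where it started. Three sockets stand in the tray and the other items are in place, so I'm handing in.

```bash
python3 -c "
from workcell import robot
print(robot.hand_in())"
```

```text
the job is handed in; nothing more can be done
None
```

The job is done and handed in at about 40 s of robot time. I opened the door to about 1.7 rad, past square. Three sockets were on the rail this run, and all three now stand in the blue tray. The extension bar was left clipped on the rail, and the door is shut.

**Last checks:**
- **Door:** its top edge in the overhead view is within 0.04 px of where it started. It stopped hard when pushed shut, with about 14 N on the tool.
- **Tray:** it has not moved, and it holds three standing sockets.
- **Bench:** the other items look undisturbed in the final overhead picture. I judged this by eye and did not measure it.
- **Extension bar:** I last saw it on its stud just before lifting the third socket. It is out of sight with the door shut.
- **Robot:** clear of everything at the end.

**What disagreed:**
- **Fingertip height:** the fingertips sat about 33 mm higher than the reported TCP. My first handle grip therefore closed on top of the bar with about 15 N, and I corrected for it after that.
- **Closing grip:** the pads slid along the bar near the end of closing, so I finished with a push on the handle.

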